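# Stack slide carriers under a press weight and wind the timer

### The job

Stack all the thin blue slide carriers from the raised shelf flat and squarely on the grey stand between its yellow fences: slide each one part-way over the shelf's open front edge so that its sides can be gripped. Then set the press weight upright on the middle of the stack and, after that, wind the timer's red key clockwise as far as it goes, in several part turns. Leave the amber jar, the steel pots and the dish where they are.

Things in the scene. Friction and masses are not known exactly. Their poses are not given: they have to be found in the camera images.
- carrier1_c (a point): one of two to four thin slide carriers (None if absent): flat blue plate 80 mm (x) by 60 mm (y) by 3 mm, 35 g, pale and red slides shown on top; starts flat on the raised shelf, its x roughly along the shelf's x. A fingertip pressed on top drags it; where it overhangs the front edge its long sides, 60 mm apart, can be gripped from above. Point: its centre, half-way up; z up
- carrier2_c (a point): one of two to four thin slide carriers (None if absent): flat blue plate 80 mm (x) by 60 mm (y) by 3 mm, 35 g, pale and red slides shown on top; starts flat on the raised shelf, its x roughly along the shelf's x. A fingertip pressed on top drags it; where it overhangs the front edge its long sides, 60 mm apart, can be gripped from above. Point: its centre, half-way up; z up
- carrier3_c (a point): one of two to four thin slide carriers (None if absent): flat blue plate 80 mm (x) by 60 mm (y) by 3 mm, 35 g, pale and red slides shown on top; starts flat on the raised shelf, its x roughly along the shelf's x. A fingertip pressed on top drags it; where it overhangs the front edge its long sides, 60 mm apart, can be gripped from above. Point: its centre, half-way up; z up
- carrier4_c (a point): one of two to four thin slide carriers (None if absent): flat blue plate 80 mm (x) by 60 mm (y) by 3 mm, 35 g, pale and red slides shown on top; starts flat on the raised shelf, its x roughly along the shelf's x. A fingertip pressed on top drags it; where it overhangs the front edge its long sides, 60 mm apart, can be gripped from above. Point: its centre, half-way up; z up
- riser_edge (a point): bare metal shelf fixed on the trolley top, 200 mm deep (x) by 370 mm wide (y), top 60 mm above the trolley top, 10 mm thick plate on two legs set back 60 mm or more from its front, with a thin rail 26 mm high along its rear. Point: middle of the top front edge, the edge nearest the robot, open and without lip; x points inward from this edge over the shelf, y along the edge, z up
- stand_top (a point): fixed grey stacking stand: its pedestal is 72 mm (x) by 44 mm (y), so a carrier laid with its x along the stand's x overhangs it by 8 mm at either long side. Foot plate 120 by 96 mm, 8 mm thick. Point: centre of the pedestal's flat top, 45 mm above the trolley top; same axes as the stand
- stand: the stand's yellow fences, 4 mm thick, rising 25 mm above the pedestal top: one across each end (inner faces at x = -45 mm, 22 mm wide, and x = +45 mm, 34 mm wide) and two along the sides (inner faces at y = -35 and +35 mm, only from x = +15 to +39 mm). The rest of both sides, x below +15 mm, is open for fingers. Origin: centre of the underside of the foot, below stand_top
- weight_grip (a point): press weight, about 0.5 kg: dark steel slab 78 mm (x) by 58 mm (y) by 16 mm with a green upright bar handle on top, 50 mm long (x), 14 mm thick (y), 34 mm high. Point: on the handle, 38 mm above the weight's underside, 12 mm below the handle's top; z is up
- key_grip (a point): red winding key on top of the white clockwork timer (box 100 by 100 mm, 50 mm high, fixed): an upright bar 46 mm long (its x), 10 mm thick (its y), its lower edge 12 mm above the box and its top 42 mm above the box, turning about the vertical through its middle. Point: on that axis, 26 mm above the box top (76 mm above the trolley top); it turns with the key
- key (a joint): turn of the winding key in rad, growing clockwise seen from above, 0 run down to 4.5 at the stop (fully wound); it starts between 0 and 0.7. A spring resists with up to about 0.05 Nm and friction with 0.09 Nm; a catch keeps the key where it is let go, so it may be wound in several part turns
- bottle: amber jar with a red cap, 54 mm across, 100 mm high; bystander. Origin: centre of its underside
- pot1: small open steel pot, 56 mm across, 50 mm high, in front of the row of bins; bystander. Origin: centre of its underside
- pot2: small open steel pot, 56 mm across, 50 mm high, near the robot; bystander. Origin: centre of its underside
- dish: shallow steel dish with a pen, 100 by 170 mm, 30 mm high; bystander. Origin: centre of its underside
Things that resemble listed ones, but are neither listed nor needed, are in the scene too. What is shaped like the part that bears carrier1_c but pink is not meant. Leave any turquoise look-alike of the part that bears carrier3_c alone.

How it is judged:
By the outcome, as a careful person would: the job done as asked, in the order asked, and still so for the second after the job is handed in, with the robot touching nothing.
Of carrier1, carrier2, carrier3, carrier4 only 2 to 4 are there at a start; the rules pass over those that are not, and their reading is None.
At some moment in a run one of weight may be knocked a few centimetres aside while the robot is not near it.
It also fails if it takes over 210 s, if anything falls off the work surface, if the arm or the gripper's body presses on something with over 40 N, if the wrist force passes 120 N, or if a joint passes its speed limit or range.

### The arm

A 6-joint arm with a two-finger parallel gripper is mounted at the origin on the work surface. World frame = base frame: x ahead of the robot, y to its left, z up, the work surface at z = 0. Lengths are in m, angles in rad, forces in N, time in s.
With the tool pointing down it reaches from about 0.35 to 0.725 m from the base axis. Payload 4.3 kg.
Tool frame: the origin (TCP) lies between the finger pads; the fingertips stand 14 mm ahead of it and the grasp point (between the pads) lies 5 mm behind it; y points along the fingers, x is the direction in which the jaws open and shut, and the axes are right-handed (so a half turn about y gives the same grasp; the last joint's range is limited). The gripper opens to 85 mm and grips with 20 to 120 N. Pads are 22 mm wide; open, the fingers measure 114 mm over their backs; the gripper's body (76 mm by 85 mm) begins 54 mm behind the grasp point. The pads swing forward as they close: fully open they stand 13 mm farther back than shut.
Start: joints at [-1.215, 0.377, 0.081, 1.274, 0, 1.46], TCP at [0.258, -0.514, 0.245] pointing down, gripper open.
Joint ranges: [-2.72, 2.72], [-0.84, 1.66], [-1.02, 1.22], [-1.77, 2.12], [-1.37, 1.28], [-3.14, 3.14]. Speed limits (rad/s): [2.57, 2.57, 3.14, 3.14, 3.14, 3.14].

### API

Orientations are given as a unit quaternion [w, x, y, z].
In Python, from station import bot gives the robot as it stands. Calls block until the motion is done:
- bot.move_to(position, orientation): joint-space move of the TCP to a pose.
- bot.movel(position, orientation=None, vel=0.15, threshold=None): straight line of the TCP; orientation=None keeps the orientation; vel is the mean speed in m/s. With threshold (N) it stops when the force on the tool has changed by that much, and returns True; else False.
- bot.move_j(angles): joint-space move.
- bot.grip(opening, effort=None): finger opening in m; effort is the grip in N (None keeps the last); returns when the fingers have stopped.
- bot.sleep(seconds).
- bot.inverse_kinematics(position, orientation): joint angles nearest the present ones, or None.
- bot.get_state(): the state.
- bot.camera(name): name is "scene" or "side" or "wrist"; returns the picture (420x560x3 uint8, red, green, blue); there is no depth.
- bot.get_calibration(name): a dict with "intrinsics" (3x3 intrinsics, pixels), "k1" (the pictures are not rectified: a ray, as slopes to the right and down, at radius r is drawn at 1 + k1 r^2 times it, then the intrinsics apply), "extrinsics" (4x4, takes a point from camera to world coordinates). Camera axes: x right, y up, looking along -z (the intrinsics and any distortion apply to the point x, -y, -z); pixel columns grow to the right and rows downward; lengths in m; the calibration is good to about 2 mm. A picture is of the moment at which its call begins: read the wrist's pose just before it. get_calibration takes no time and is no camera call; for the wrist camera it gives the pose at the moment of the call.
A pose or a line that the arm cannot do raises bot.PlanningError and nothing moves.
- bot.hand_in(): hands the job in, once; it reports no verdict.
The state is a dict: "t": time; "joint_pos": joint angles; "dq": joint speeds; "joint_torque": joint torques, N m; "position": TCP position; "tcp_rot": TCP orientation; "ft_force": force on the tool from outside, world axes, zero at the start; "torque": the same for the moment, N m; "grip_width": finger opening in m.
Only numpy, scipy, OpenCV 4.12 (cv2) and the standard library are available. Lean on these libraries where they do the work, as an engineer would, in place of code of your own. Each camera call takes 0.05 s, during which the arm holds its last target.

## Working session

There is one attempt and no reset: what is moved stays moved. The work goes in short steps, each a Python script; the robot and the scene stay as the last script left them, time stands still between calls to the robot, and variables do not carry over. Pictures are saved under pics/ and viewed, and the job is handed in when it is done.

```bash
mkdir -p pics; ls
python3 - <<'E'
from station import bot
import cv2
for n in ("scene","side","wrist"):
    c=bot.get_calibration(n); print(n,c)
    im=bot.camera(n); cv2.imwrite(f"pics/{n}0.png",im[:,:,::-1])
s=bot.get_state(); print(s)
E
```

```text
pics
scene {'intrinsics': array([[524.13359236,   0.        , 276.68389845],
       [  0.        , 524.13359236, 200.89107541],
       [  0.        ,   0.        ,   1.        ]]), 'k1': 0.04906161950967847, 'extrinsics': array([[-0.63846279, -0.6653263 ,  0.38691883,  1.0509319 ],
       [ 0.76959174, -0.54554887,  0.33182071,  0.39866961],
       [-0.00968591,  0.50962471,  0.86034228,  1.28200339],
       [ 0.        ,  0.        ,  0.        ,  1.        ]])}
side {'intrinsics': array([[510.348523  ,   0.        , 270.94964159],
       [  0.        , 510.348523  , 203.66552335],
       [  0.        ,   0.        ,   1.        ]]), 'k1': -0.13346599547460017, 'extrinsics': array([[-0.75922587,  0.30664391, -0.57406062, -0.23402764],
       [-0.65057931, -0.38192478,  0.65641453,  0.84857996],
       [-0.01796246,  0.87183885,  0.48946335,  0.73082388],
       [ 0.        ,  0.        ,  0.        ,  1.        ]])}
wrist {'intrinsics': array([[302.65667605,   0.        , 283.72977578],
       [  0.        , 302.65667605, 205.39528129],
       [  0.        ,   0.        ,   1.      
[... 257 characters left out ...]
        ,  0.        ,  1.        ]])}
{'t': 0.15, 'joint_pos': array([-1.21528254e+00,  3.77910360e-01,  7.99293402e-02,  1.27440426e+00,
       -2.16435868e-05,  1.46048595e+00]), 'dq': array([ 0.00111976, -0.00205825,  0.00449138,  0.00067708, -0.00293658,
       -0.00054772]), 'joint_torque': array([ 2.33546933e-03, -4.64034927e+01,  2.70170528e+01,  1.38688306e-02,
        3.57569957e-05,  3.07630785e-06]), 'position': array([ 0.25809128, -0.51328071,  0.24456554]), 'tcp_rot': array([ 0.60224462, -0.60156533,  0.37154064, -0.37064555]), 'ft_force': array([ 0.91310195, -0.05263851,  0.10071384]), 'torque': array([-0.01719708,  0.03378311,  0.01990669]), 'grip_width': 0.08530771628032359}
```

View pics/scene0.png

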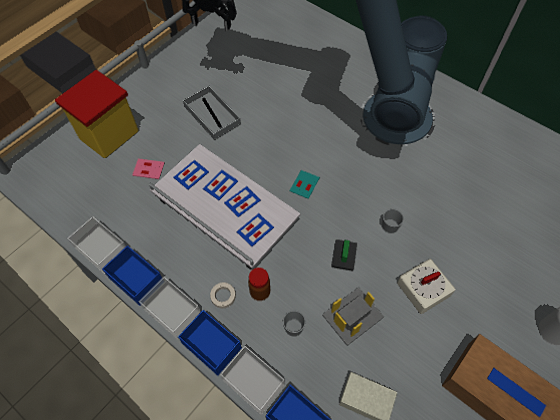

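View pics/side0.png

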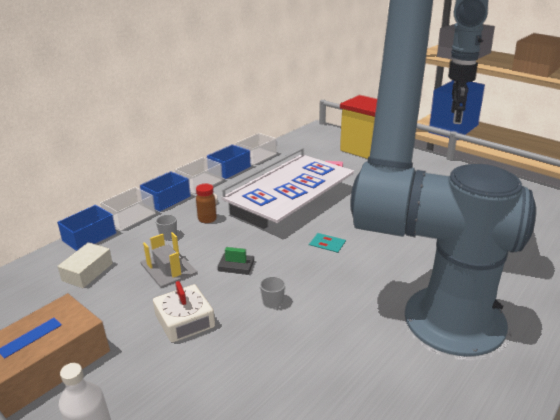

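View pics/wrist0.png

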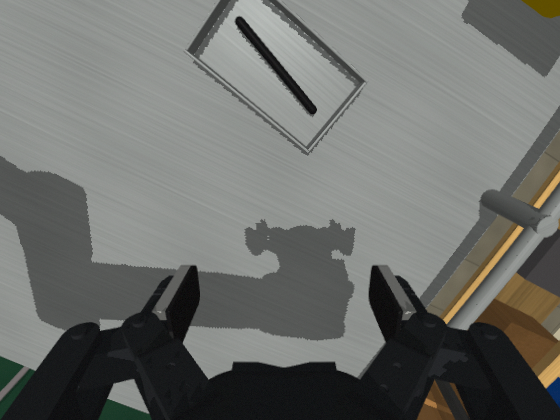

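The scene shows four blue plates on the shelf at (190,174), (220,185), (242,201) and (255,230). The look-alikes are a pink plate at (149,168), a turquoise plate at (305,184), blue bins at (133,273), (210,340) and (298,402), and a blue strip on the box at (516,390). The stand is at (353,315), the weight at (344,253) and the timer at (427,283). I'll check the choice in a close crop.

```bash
cat > h.py <<'E'
import numpy as np, cv2
from station import bot
from scipy.spatial.transform import Rotation as R
def ray(c,uv):
    K=c["intrinsics"];d=np.array([[c["k1"],0,0,0,0]][0][:5])
    uv=np.atleast_2d(np.asarray(uv,float))
    p=cv2.undistortPointsIter(uv[:,None,:],K,np.array([c["k1"],0,0,0.]),None,None,(3,50,1e-10))[:,0]
    E=c["extrinsics"]
    dirs=np.c_[p[:,0],-p[:,1],-np.ones(len(p))]@E[:3,:3].T
    return E[:3,3],dirs
def onplane(c,uv,z):
    o,d=ray(c,uv); t=(z-o[2])/d[:,2]; return o+d*t[:,None]
def proj(c,P):
    E=c["extrinsics"];P=np.atleast_2d(P); q=(P-E[:3,3])@E[:3,:3]
    x=q[:,0]/-q[:,2]; y=-q[:,1]/-q[:,2]; f=1+c["k1"]*(x*x+y*y)
    K=c["intrinsics"]; return np.c_[K[0,0]*x*f+K[0,2],K[1,1]*y*f+K[1,2]]
def blue(im):
    h=cv2.cvtColor(im,cv2.COLOR_RGB2HSV); return cv2.inRange(h,(105,120,60),(130,255,255))
E
python3 - <<'E'
from h import *
im=cv2.imread("pics/scene0.png")
a=im[140:270,125:325]; b=im[230:345,300:470]
cv2.imwrite("pics/c1.png",np.hstack([cv2.resize(a,(400*1,260),interpolation=2),cv2.resize(b,(384,260),interpolation=2)]))
c=bot.get_calibration("scene")
m=blue(im[:,:,::-1].copy()); n,l,s,ce=cv2.connectedComponentsWithStats(m)
m[:]=m
m=cv2.morphologyEx(m,cv2.MORPH_CLOSE,np.ones((3,3)))
cs,_=cv2.findContours(m,cv2.RETR_EXTERNAL,cv2.CHAIN_APPROX_NONE)
for k in cs:
    if 150<cv2.contourArea(k)<700:
        P=onplane(c,k[:,0].astype(float),0.063)
        r=cv2.minAreaRect((P[:,:2]*1000).astype(np.float32)); print(cv2.contourArea(k),np.round(k[:,0].mean(0)),r)
print(proj(c,[[.4,0,0],[.5,-.2,0],[.5,.2,0]]))
E
```

```text
578.5 [255. 229.] ((605.2111206054688, -60.572364807128906), (59.864925384521484, 79.22964477539062), 83.70576477050781)
520.0 [242. 201.] ((563.0090942382812, -143.92662048339844), (60.003929138183594, 78.45698547363281), 81.00064849853516)
502.0 [220. 185.] ((561.2169189453125, -225.70074462890625), (79.46090698242188, 59.176361083984375), 1.7067668437957764)
484.5 [191. 174.] ((587.971435546875, -311.9088439941406), (60.505157470703125, 80.00011444091797), 87.01889038085938)
[[319.41512329 201.86582838]
 [243.26356997 187.11223669]
 [356.96494847 268.68370883]]
```

View pics/c1.png

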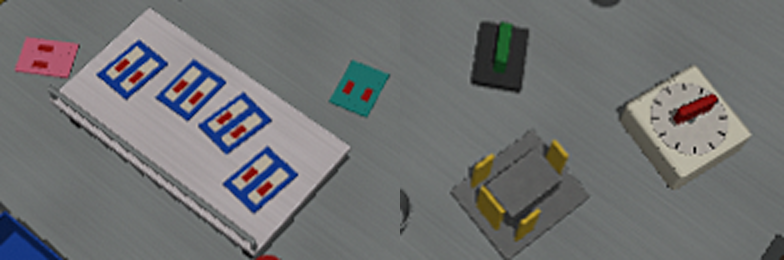

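Run:
```python
from h import *
s=bot.get_state(); print(R.from_quat(s['tcp_rot'],scalar_first=True).as_matrix().round(3))
c=bot.get_calibration("scene")
for n,p,z in [("weight",(346,243),.05),("stand",(354,310),.045),("key",(430,278),.076),("fl",(300,215),.06),("fr",(200,144),.06),("bottle",(259,272),.1),("pot1",(293,316),.05),("pot2",(391,213),.05),("dish",(212,112),0),("turq",(305,184),0)]:
    print(n,onplane(c,p,z)[0].round(3))
im=cv2.imread("pics/scene0.png")
g=cv2.cvtColor(im[:,:,::-1].copy(),cv2.COLOR_RGB2GRAY)
# front edge via shelf brightness
from math import *
```

```text
[[ 0.449 -0.001  0.893]
 [-0.893  0.001  0.449]
 [-0.002 -1.     0.   ]]
weight [0.481 0.144 0.05 ]
stand [0.613 0.264 0.045]
key [0.44  0.363 0.076]
fl [0.496 0.003 0.06 ]
fr [ 0.495 -0.367  0.06 ]
bottle [0.701 0.038 0.1  ]
pot1 [0.72 0.16 0.05]
pot2 [0.331 0.185 0.05 ]
dish [ 0.353 -0.462  0.   ]
turq [ 0.379 -0.069  0.   ]
```

```bash
cat >> h.py <<'E'
def Q(psi):  # tool z heading psi (rad), tool y down
    c,s=np.cos(psi),np.sin(psi)
    M=np.array([[s,0,c],[-c,0,s],[0,-1,0]],float)
    return R.from_matrix(M).as_quat(scalar_first=True)
def save(im,name,crop=None,sc=1):
    b=im[:,:,::-1]
    if crop: x0,y0,x1,y1=crop; b=b[y0:y1,x0:x1]
    if sc!=1: b=cv2.resize(b,None,fx=sc,fy=sc,interpolation=cv2.INTER_CUBIC)
    cv2.imwrite("pics/"+name,b)
E
python3 - <<'E'
from h import *
for p in [(.6,-.31,.075),(.6,-.31,.2),(.62,-.06,.075),(.5,-.31,.06),(.5,-.06,.06),(.61,.26,.06),(.61,.26,.2),(.44,.36,.08),(.48,.14,.06),(.5,.24,.28)]:
    for psi in (-90,0,40,90,180):
        q=bot.inverse_kinematics(np.array(p),Q(np.radians(psi))); print(p,psi,None if q is None else np.round(q,2))
E
```

```text
(0.6, -0.31, 0.075) -90 [-0.57  0.67  0.11  1.01  0.   -2.14]
(0.6, -0.31, 0.075) 0 [-0.57  0.67  0.11  1.01  0.    2.57]
(0.6, -0.31, 0.075) 40 [-0.57  0.67  0.11  1.01  0.    1.87]
(0.6, -0.31, 0.075) 90 [-0.57  0.67  0.11  1.01  0.    1.  ]
(0.6, -0.31, 0.075) 180 [-0.57  0.67  0.11  1.01  0.   -0.57]
(0.6, -0.31, 0.2) -90 [-0.57  0.61  0.33  1.3   0.   -2.14]
(0.6, -0.31, 0.2) 0 [-0.57  0.61  0.33  1.3   0.    2.57]
(0.6, -0.31, 0.2) 40 [-0.57  0.61  0.33  1.3   0.    1.87]
(0.6, -0.31, 0.2) 90 [-0.57  0.61  0.33  1.3   0.    1.  ]
(0.6, -0.31, 0.2) 180 [-0.57  0.61  0.33  1.3   0.   -0.57]
(0.62, -0.06, 0.075) -90 [-0.2   0.57 -0.07  0.93  0.   -1.77]
(0.62, -0.06, 0.075) 0 [-0.2   0.57 -0.07  0.93  0.    2.94]
(0.62, -0.06, 0.075) 40 [-0.2   0.57 -0.07  0.93  0.    2.25]
(0.62, -0.06, 0.075) 90 [-0.2   0.57 -0.07  0.93  0.    1.37]
(0.62, -0.06, 0.075) 180 [-0.2   0.57 -0.07  0.93  0.   -0.2 ]
(0.5, -0.31, 0.06) -90 [-0.66  0.52 -0.2   0.86  0.   -2.23]
(0.5, -0.31, 0.06) 0 [-0.66  0.52 -0.2   0.86  0.    2.48]
(0.5, -0.31, 0.06) 40 [-0.66  0.52 -0.2   0.86  0.    1.78]
(0.5, -
[... 1155 characters left out ...]

(0.44, 0.36, 0.08) 90 [ 0.57  0.47 -0.23  0.88  0.    2.14]
(0.44, 0.36, 0.08) 180 [ 0.57  0.47 -0.23  0.88  0.    0.57]
(0.48, 0.14, 0.06) -90 [ 0.16  0.37 -0.45  0.76  0.   -1.41]
(0.48, 0.14, 0.06) 0 [ 0.16  0.37 -0.45  0.76  0.   -2.98]
(0.48, 0.14, 0.06) 40 [ 0.16  0.37 -0.45  0.76  0.    2.6 ]
(0.48, 0.14, 0.06) 90 [ 0.16  0.37 -0.45  0.76  0.    1.73]
(0.48, 0.14, 0.06) 180 [ 0.16  0.37 -0.45  0.76  0.    0.16]
(0.5, 0.24, 0.28) -90 [ 0.33  0.33  0.1   1.34  0.   -1.24]
(0.5, 0.24, 0.28) 0 [ 0.33  0.33  0.1   1.34  0.   -2.81]
(0.5, 0.24, 0.28) 40 [0.33 0.33 0.1  1.34 0.   2.78]
(0.5, 0.24, 0.28) 90 [0.33 0.33 0.1  1.34 0.   1.9 ]
(0.5, 0.24, 0.28) 180 [0.33 0.33 0.1  1.34 0.   0.33]
```

Run:
```python
from h import *
bot.grip(0.0,30)
print(bot.get_state()['t'])
bot.move_to(np.array([.50,.25,.28]),Q(np.pi))
s=bot.get_state(); print(s['t'],s['position'],s['grip_width'])
c=bot.get_calibration("wrist"); im=bot.camera("wrist"); save(im,"w1.png")
import pickle; pickle.dump((c,im),open("w1.pkl","wb"))
print(c['extrinsics'].round(3))
```

```text
0.9167
3.7417 [0.50035286 0.24928802 0.2799362 ] 0.00010942409348420841
[[ 0.001 -0.945 -0.327  0.417]
 [ 1.     0.001  0.     0.25 ]
 [ 0.    -0.327  0.945  0.409]
 [ 0.     0.     0.     1.   ]]
```

View pics/w1.png

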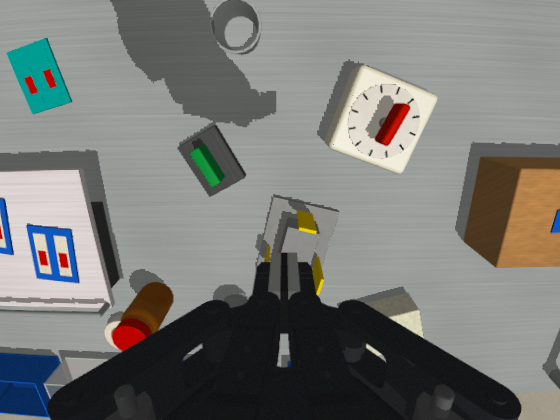

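Run:
```python
from h import *
bot.move_to(np.array([.655,.21,.27]),Q(np.pi))
s=bot.get_state(); print(s['t'],s['position'])
c=bot.get_calibration("wrist"); im=bot.camera("wrist"); save(im,"w2.png")
import pickle; pickle.dump((c,im),open("w2.pkl","wb"))
```

```text
4.475 [0.65472594 0.2098054  0.26960637]
```

View pics/w2.png

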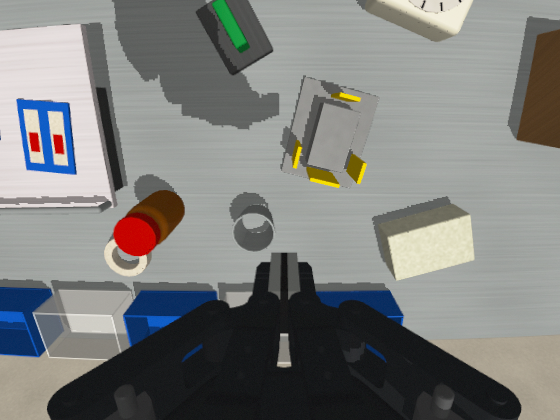

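Run:
```python
from h import *
import pickle
c,im=pickle.load(open("w2.pkl","rb"))
save(im,"w2c.png",(270,60,400,200),4)
h=cv2.cvtColor(im,cv2.COLOR_RGB2HSV)
y=cv2.inRange(h,(20,120,80),(35,255,255)); y[:, :250]=0;y[:,420:]=0;y[220:]=0
cs,_=cv2.findContours(y,cv2.RETR_EXTERNAL,cv2.CHAIN_APPROX_NONE)
for k in cs:
    if cv2.contourArea(k)<15: continue
    P=onplane(c,k[:,0].astype(float),.07); print(k[:,0].mean(0).round(),cv2.contourArea(k),np.round(cv2.boxPoints(cv2.minAreaRect((P[:,:2]*1000).astype(np.float32)))))
print(cv2.cvtColor(im,cv2.COLOR_RGB2GRAY)[90:190:8,280:385:5])
```

```text
[322. 177.] 361.0 [[639. 236.]
 [654. 232.]
 [664. 272.]
 [649. 275.]]
[356. 168.] 342.0 [[625. 284.]
 [654. 276.]
 [659. 296.]
 [630. 303.]]
[296. 154.] 151.5 [[610. 223.]
 [639. 216.]
 [641. 224.]
 [612. 231.]]
[346.  97.] 155.5 [[559. 260.]
 [566. 258.]
 [574. 288.]
 [566. 290.]]
[[165 165 162 163  96 151 149 148 153 142  88  88  87 150 147 112 156 157
  158 158 159]
 [166 167 166 166 147 150 151  89  88  92 139 121  98 108 201 203 187 148
  149 149 164]
 [165 164 163 111 150 151 151  87  62 152 151 150  94  84 138 149 146 150
  148 149 163]
 [166 166 165 122 145 150  86  84  82 152 152 151 150 150 150 149 158 150
  150 161 162]
 [169 169 168 151 149 151  87  65 155 152 153 153 151 148 148 149 149 150
  149 163 164]
 [168  99  92 149 149  99  86  60 154 152 150 153 151 154 150 150 148 147
  160 159 161]
 [168 101  86  87 152  87  73 151 152 152 154 151 151 154 152 150 150 150
  158 159 159]
 [167  99  86  87 102  87  64 156 155 155 156 151 150 153 134 150 151 162
  162 162 162]
 [167 127  86  87 170  86 150 158 156 154 151 154 153 153  84 141 147 160
  160 159 159]
 [169 154 154 200 106  86 157 157 157 153 153 150 152 108  87  88  89 141
  162 163 162]
 [168 153 152 150 151 152  95  96  96  86 118 154 156 152  86  87 101 165
  163 165 166]
 [163 164 163 165 164 165 169 116  96  95  95 120 151 151 153  87 204 162
  161 161 160]
 [160 160 161 161 161 162 163 165 165 167 175 203 169 157 155 165 166 164
  164 164 165]]
```

View pics/w2c.png

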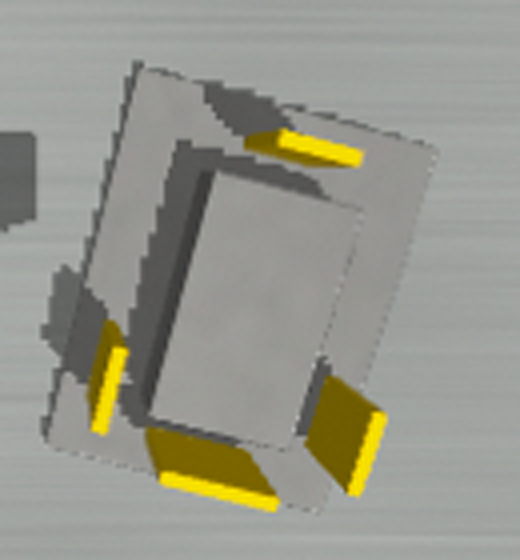

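Run:
```python
from h import *
import pickle
c,im=pickle.load(open("w2.pkl","rb"))
h=cv2.cvtColor(im,cv2.COLOR_RGB2HSV)
print(im[97,350],im[178,322])
y=cv2.inRange(h,(20,120,190),(35,255,255)); y[:, :250]=0;y[:,420:]=0;y[220:]=0
n,l,s,ce=cv2.connectedComponentsWithStats(y)
W=[];
for i in range(1,n):
    if s[i,4]>12:
        P=onplane(c,ce[i],.07)[0]; print(ce[i].round(1),s[i,4],P.round(4)); W.append(P[:2])
W=np.array(W)
# label: order by x
o=np.argsort(W[:,0]); W=W[o]
L={0:(-47,0),3:(47,0)}
mid=[1,2]; mid.sort(key=lambda i:W[i,1]); L[mid[0]]=(27,-37); L[mid[1]]=(27,37)
A=np.array([L[i] for i in range(4)])/1000.
def fit(A,W):
    a=A-A.mean(0);w=W-W.mean(0); th=np.arctan2((a[:,0]*w[:,1]-a[:,1]*w[:,0]).sum(),(a*w).sum())
    Rm=np.array([[np.cos(th),-np.sin(th)],[np.sin(th),np.cos(th)]]); t=W.mean(0)-Rm@A.mean(0)
    return th,t,(A@Rm.T+t-W)*1000
th,t,r=fit(A,W); print("fences",np.degrees(th),t,r.round(1))
ped=np.array([[213,170],[360,208],[300,448],[150,415]])/4.+[270,60]-.4
P=onplane(c,ped,.045)[:,:2]
B=np.array([(-36,-22),(-36,22),(36,22),(36,-22)])/1000.
th,t,r=fit(B,P); print("ped",np.degrees(th),t,r.round(1))
# scene check
c2=bot.get_calibration("scene"); im2=cv2.imread("pics/scene0.png")[:,:,::-1].copy()
h=cv2.cvtColor(im2,cv2.COLOR_RGB2HSV); y=cv2.inRange(h,(20,120,80),(35,255,255)); 
n,l,s,ce=cv2.connectedComponentsWithStats(y[270:350,310:390].copy())
print((ce+[310,270]).round(), s[:,4])
print(proj(c2,[[*t,.045]]))
# weight & key from w1
c,im=pickle.load(open("w1.pkl","rb")); h=cv2.cvtColor(im,cv2.COLOR_RGB2HSV)
g=cv2.inRange(h,(45,100,40),(75,255,255)); r=cv2.inRange(h,(0,150,60),(8,255,255))|cv2.inRange(h,(172,150,60),(180,255,255)); r[:,:300]=0; r[:, 450:]=0; r[200:]=0
save(im,"w1c.png",(160,50,460,210),2.6)
for m,z in ((g,.05),(r,.092)):
    cs,_=cv2.findContours(m,cv2.RETR_EXTERNAL,cv2.CHAIN_APPROX_NONE); k=max(cs,key=cv2.contourArea)
    P=onplane(c,k[:,0].astype(float),z); print(cv2.minAreaRect((P[:,:2]*1000).astype(np.float32)))
```

```text
[244 221   0] [122 101   0]
[349.9  96.6] 91 [0.5659 0.2786 0.07  ]
[296.9 157.3] 86 [0.6292 0.2246 0.07  ]
[361.5 172.8] 82 [0.6463 0.2968 0.07  ]
[324.2 182.4] 108 [0.6574 0.2556 0.07  ]
fences -13.810626013568411 [0.61160643 0.2671052 ] [[ 0.  -0.2]
 [-0.2  0.2]
 [ 0.3 -0.2]
 [-0.2  0.3]]
ped -12.088139238016641 [0.61110953 0.26758474] [[-0.3 -0.2]
 [-1.   0.9]
 [ 0.3 -1.4]
 [ 1.   0.7]]
[[350. 309.]
 [369. 299.]
 [336. 305.]
 [340. 321.]
 [356. 329.]] [6059   75   74  126   66]
[[355.64977886 310.45373138]]
((490.12139892578125, 157.83468627929688), (50.22280502319336, 22.71839714050293), 28.956531524658203)
((437.38507080078125, 360.4061279296875), (16.75322914123535, 44.960365295410156), 64.41249084472656)
```

View pics/w1c.png

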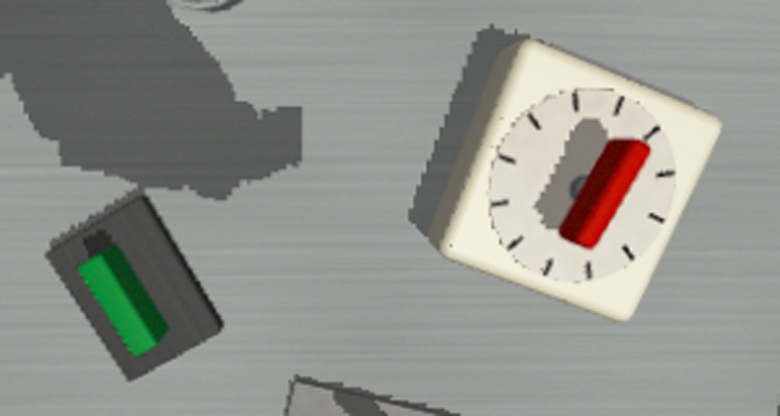

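Run:
```python
from h import *
import pickle
c=bot.get_calibration("scene"); im=cv2.imread("pics/scene0.png")[:,:,::-1].copy()
m=cv2.inRange(im,(190,180,180),(255,255,255)); m[:130]=0;m[:,:145]=0;m[:,310:]=0;m[275:]=0
m=cv2.morphologyEx(m,cv2.MORPH_CLOSE,np.ones((3,3)))
cs,_=cv2.findContours(m,cv2.RETR_EXTERNAL,cv2.CHAIN_APPROX_NONE);k=max(cs,key=cv2.contourArea)
P=onplane(c,k[:,0].astype(float),.06); s=(P[:,0]<.515)&(P[:,1]>-.35)&(P[:,1]<-.01)
f=np.polyfit(P[s,1],P[s,0],1); print(s.sum(),f, np.polyval(f,[-.06,-.31]), (P[s,0]-np.polyval(f,P[s,1])).std(), P[:,1].min(),P[:,1].max())
for nm in ("w1","w2"):
    c,im=pickle.load(open(nm+".pkl","rb"))
    b=blue(im); b[:, 120:]=0; b[250:]=0
    if nm=="w2": b[240:]=0
    cs,_=cv2.findContours(b,cv2.RETR_EXTERNAL,cv2.CHAIN_APPROX_NONE);k=max(cs,key=cv2.contourArea)
    P=onplane(c,k[:,0].astype(float),.063); print(cv2.minAreaRect((P[:,:2]*1000).astype(np.float32)))
```

```text
Traceback (most recent call last):
ValueError: max() iterable argument is empty
```

Run:
```python
from h import *
import pickle
c=bot.get_calibration("scene"); im=cv2.imread("pics/scene0.png")[:,:,::-1].copy()
print(im[165,215],im[210,215],im[150,230],im[220,285],im[240,300])
m=cv2.inRange(im.astype(np.int16).min(2).astype(np.uint8),172,255)
m=((im.min(2)>170)*255).astype(np.uint8); m[:130]=0;m[:,:145]=0;m[:,310:]=0;m[275:]=0
m=cv2.morphologyEx(m,cv2.MORPH_CLOSE,np.ones((3,3)))
cs,_=cv2.findContours(m,cv2.RETR_EXTERNAL,cv2.CHAIN_APPROX_NONE);k=max(cs,key=cv2.contourArea)
P=onplane(c,k[:,0].astype(float),.06); s=(P[:,0]<.515)&(P[:,1]>-.35)&(P[:,1]<-.01)
f=np.polyfit(P[s,1],P[s,0],1); print(s.sum(),f, np.polyval(f,[-.06,-.31]), (P[s,0]-np.polyval(f,P[s,1])).std(), P[:,1].min(),P[:,1].max())
for nm in ("w1","w2"):
    c,im=pickle.load(open(nm+".pkl","rb"))
    b=blue(im); b[:, 120:]=0; b[240:]=0
    cs,_=cv2.findContours(b,cv2.RETR_EXTERNAL,cv2.CHAIN_APPROX_NONE);k=max(cs,key=cv2.contourArea)
    P=onplane(c,k[:,0].astype(float),.063); print(cv2.minAreaRect((P[:,:2]*1000).astype(np.float32)))
```

```text
[161 155 155] [162 156 157] [106 109 109] [167 161 162] [107 110 109]Traceback (most recent call last):
  File "<stdin>", line 10, in <module>
    raise TypeError("expected non-empty vector for x")
TypeError: expected non-empty vector for x
```

Run:
```python
from h import *
import pickle
c=bot.get_calibration("scene"); im=cv2.imread("pics/scene0.png")[:,:,::-1].copy()
m=((im.min(2)>132)*255).astype(np.uint8); m[:130]=0;m[:,:145]=0;m[:,310:]=0;m[275:]=0
m=cv2.morphologyEx(m,cv2.MORPH_CLOSE,np.ones((3,3)))
cs,_=cv2.findContours(m,cv2.RETR_EXTERNAL,cv2.CHAIN_APPROX_NONE);k=max(cs,key=cv2.contourArea)
P=onplane(c,k[:,0].astype(float),.06); s=(P[:,0]<.515)&(P[:,1]>-.35)&(P[:,1]<-.01)
f=np.polyfit(P[s,1],P[s,0],1); print(s.sum(),f, np.polyval(f,[-.06,-.31]), (P[s,0]-np.polyval(f,P[s,1])).std(), P[:,1].min(),P[:,1].max())
for nm in ("w1","w2"):
    c,im=pickle.load(open(nm+".pkl","rb"))
    b=blue(im); b[:, 120:]=0; b[240:]=0
    cs,_=cv2.findContours(b,cv2.RETR_EXTERNAL,cv2.CHAIN_APPROX_NONE);
    for k in cs:
      if cv2.contourArea(k)>1000:
       P=onplane(c,k[:,0].astype(float),.063); print(nm,cv2.minAreaRect((P[:,:2]*1000).astype(np.float32)))
```

```text
93 [-0.01124813  0.49169528] [0.49237017 0.4951822 ] 0.0007300052976462296 -0.37008085357220943 0.0017489752479737386
w2 ((605.5342407226562, -58.058189392089844), (61.42028045654297, 79.856689453125), 83.82308197021484)
```

```bash
cat >> h.py <<'E'
def drag(cx,cy,yaw,tx,xp=0.015,press=5.0):
    """press on carrier at local xp and drag so centre x goes to tx"""
    psi=np.pi+yaw
    px=cx+xp*np.cos(yaw); py=cy+xp*np.sin(yaw)
    bot.move_to(np.array([px,py,.10]),Q(psi))
    f0=bot.get_state()['ft_force']
    hit=bot.movel(np.array([px,py,.066]),vel=0.03,threshold=press)
    s=bot.get_state(); z=s['position'][2]; print("touch",hit,z,(s['ft_force']-f0).round(2),s['t'])
    if not hit: return
    return z,px,py,psi
E
python3 - <<'E'
from h import *
bot.move_to(np.array([.60,.0,.2]),Q(np.pi))
z,px,py,psi=drag(.6054,-.0593,np.radians(-6.2),.501)
f=bot.get_state()['ft_force']; print(f.round(2))
bot.movel(np.array([px-.03,py,z]),vel=.06)
s=bot.get_state();print(s['ft_force'].round(2),s['position'],s['t'])
c=bot.get_calibration("wrist"); im=bot.camera("wrist"); save(im,"w3.png")
E
```

```text
touch True 0.07709433447829846 [-1.7   0.17  5.09] 6.75
[-0.91 -0.1   6.01]
[-3.2   0.47  6.57] [ 0.58902971 -0.06090173  0.07707521] 7.3833
```

View pics/w3.png

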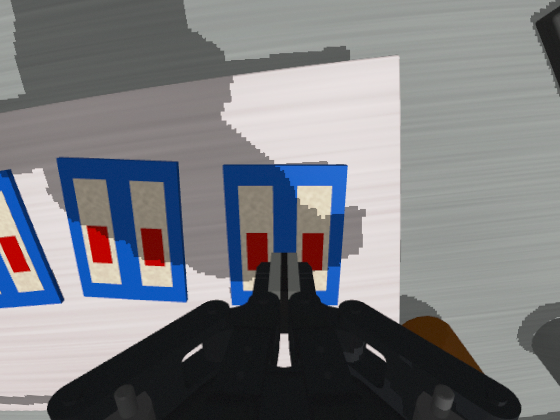

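```bash
cat >> h.py <<'E'
def plates(c,im,z=.063,amin=1500):
    b=cv2.morphologyEx(blue(im),cv2.MORPH_OPEN,np.ones((3,3)))
    cs,_=cv2.findContours(b,cv2.RETR_EXTERNAL,cv2.CHAIN_APPROX_NONE); out=[]
    for k in cs:
        if cv2.contourArea(k)>amin:
            P=onplane(c,k[:,0].astype(float),z)[:,:2]; (cx,cy),(w,h),a=cv2.minAreaRect((P*1000).astype(np.float32))
            if w<h: w,h,a=h,w,a+90
            a=(a+90)%180-90
            x,y,bw,bh=cv2.boundingRect(k)
            out.append((round(cx,1),round(cy,1),round(w,1),round(h,1),round(a,1),(x,y,bw,bh)))
    return out
E
python3 - <<'E'
from h import *
c=bot.get_calibration("wrist")
print(onplane(c,[(224,165),(347,165),(232,304)],.063).round(4)); print(onplane(c,[(399,58),(110,93)],.06).round(4))
print(bot.get_state()['t'])
E
```

```text
[[ 0.5318 -0.0833  0.063 ]
 [ 0.5381 -0.0244  0.063 ]
 [ 0.611  -0.0926  0.063 ]]
[[ 0.4926  0.0018  0.06  ]
 [ 0.4926 -0.1314  0.06  ]]
7.4333
```

Run:
```python
from h import *
s=bot.get_state();p=s['position']
bot.movel(np.array([p[0]-.0755,p[1],.0770]),vel=.06)
s=bot.get_state();print(s['ft_force'].round(2),s['position'],s['t'])
p=s['position']
bot.movel(np.array([p[0],p[1],.10]),vel=.1)
bot.move_to(np.array([.56,-.06,.19]),Q(np.pi))
c=bot.get_calibration("wrist"); im=bot.camera("wrist"); save(im,"w4.png"); print(plates(c,im))
print(bot.get_state()['t'])
```

```text
[-1.41  0.08  5.34] [ 0.51333987 -0.06090073  0.0770444 ] 8.8667
[(822.8, 250.0, 126.6, 76.6, 21.2, (497, 371, 63, 49)), (588.2, -309.1, 80.6, 61.9, -2.9, (0, 187, 62, 79)), (561.3, -223.5, 80.2, 61.2, 1.2, (63, 157, 81, 85)), (562.3, -141.6, 80.3, 59.9, -8.8, (159, 154, 71, 93)), (501.5, -57.4, 80.2, 60.5, -11.4, (245, 75, 89, 110))]
9.7917
```

View pics/w4.png

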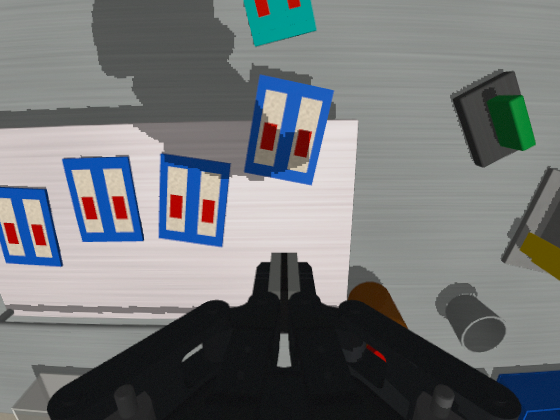

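Run:
```python
from h import *
z,px,py,psi=drag(.5015,-.0574,np.radians(-11.4),0,xp=.013,press=6)
bot.movel(np.array([px-.003,py,z-.0002]),Q(np.pi+.02),vel=.01)
s=bot.get_state();print(s['ft_force'].round(2),s['position'],s['torque'].round(3),s['t'])
p=s['position']
bot.movel(np.array([p[0],p[1],.10]),vel=.1)
bot.move_to(np.array([.56,-.06,.19]),Q(np.pi))
c=bot.get_calibration("wrist"); im=bot.camera("wrist"); save(im,"w5.png"); print(plates(c,im)[-1])
print(bot.get_state()['t'])
```

```text
touch True 0.07704266591268266 [-2.21  0.84  4.37] 11.0417
[1.44 0.51 2.72] [ 0.51188576 -0.06007768  0.07705789] [-0.009 -0.231 -0.023] 11.425
(501.4, -57.4, 80.2, 60.5, -11.4, (245, 75, 89, 110))
12.35
```

View pics/w5.png

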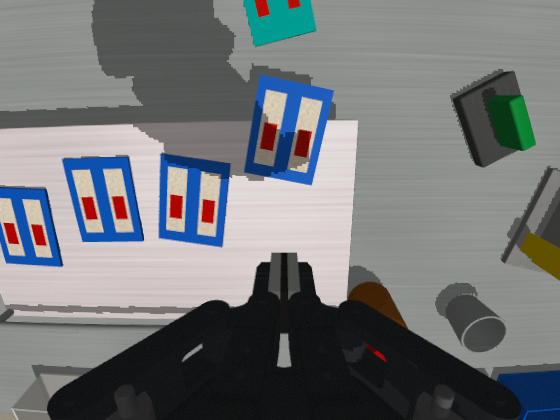

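Run:
```python
from h import *
z,px,py,psi=drag(.5015,-.0574,np.radians(-11.4),0,xp=.013,press=6)
def st(t):
    s=bot.get_state();print(t,s['ft_force'].round(2),s['position'].round(4),s['torque'].round(3),round(s['t'],2)); return s
st("a"); bot.movel(np.array([px,py,z-.0007]),vel=.01); st("b")
bot.movel(np.array([px-.004,py,z-.0007]),Q(np.pi+.02),vel=.008)
s=st("c")
p=s['position']
bot.movel(np.array([p[0],p[1],.10]),vel=.1)
bot.move_to(np.array([.56,-.06,.19]),Q(np.pi))
c=bot.get_calibration("wrist"); im=bot.camera("wrist"); save(im,"w6.png"); print(plates(c,im)[-1])
print(bot.get_state()['t'])
```

```text
touch True 0.07705532670332658 [-0.77  0.07  5.44] 13.6
a [-1.    0.01  5.68] [ 0.514  -0.0599  0.0771] [0.065 0.251 0.062] 13.6
b [-3.25  1.15  9.16] [ 0.5141 -0.0599  0.077 ] [ 0.156  0.659 -0.025] 13.85
c [ 3.42 -0.6   5.7 ] [ 0.5118 -0.0602  0.0771] [ 0.095 -0.624 -0.036] 14.5
(501.1, -57.4, 80.2, 60.5, -11.4, (245, 75, 89, 110))
15.425
```

```bash
cat >> h.py <<'E'
def st(t=""):
    s=bot.get_state();print(t,s['ft_force'].round(2),s['position'].round(4),"w",round(s['grip_width'],4),"t",round(s['t'],2)); return s
def grasp(cx,cy,yaw,lx,op=.070,z=.054):
    psi=np.pi+yaw; x=cx+lx*np.cos(yaw); y=cy+lx*np.sin(yaw)
    bot.grip(op)
    bot.move_to(np.array([x,y,.11]),Q(psi))
    hit=bot.movel(np.array([x,y,z]),vel=.06,threshold=5)
    st("down hit=%s"%hit)
    return hit,x,y,psi
E
python3 - <<'E'
from h import *
hit,x,y,psi=grasp(.5011,-.0574,np.radians(-11.4),-.033)
if hit: bot.movel(np.array([x,y,.11]),vel=.1)
else:
    bot.grip(.05,20); st("grip")
    bot.movel(np.array([x,y,.13]),vel=.08); st("lift")
im=bot.camera("side"); save(im,"s1.png",(180,100,420,260),3)
E
```

```text
down hit=False [-0.48  0.77  0.41] [ 0.4691 -0.051   0.0543] w 0.0701 t 17.73
grip [-0.23 -0.04  1.87] [ 0.4692 -0.051   0.0545] w 0.0592 t 17.98
lift [-0.71 -0.41 -0.15] [ 0.4683 -0.0508  0.1295] w 0.059 t 19.07
```

View pics/s1.png

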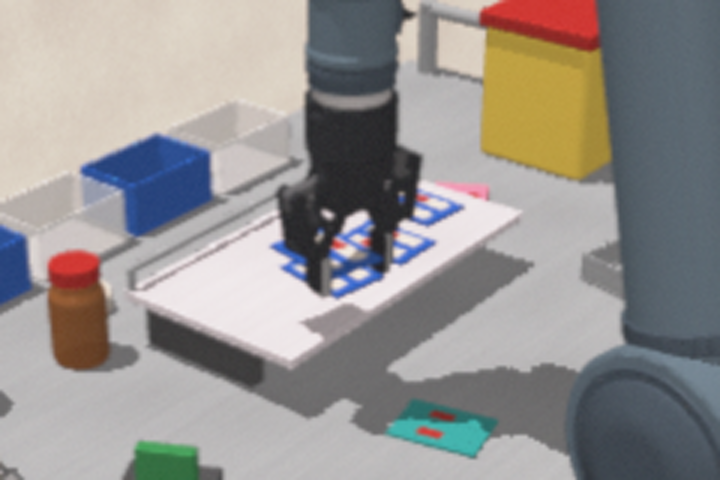

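Run:
```python
from h import *
c=bot.get_calibration("wrist"); im=bot.camera("wrist"); save(im,"w7.png")
p=bot.get_state()['position']; print(p, plates(c,im,z=.1295-.054+.063))
```

```text
[ 0.46821598 -0.05075957  0.12936122] [(488.2, -54.8, 60.3, 59.4, 78.6, (220, 273, 128, 98))]
```

View pics/w7.png

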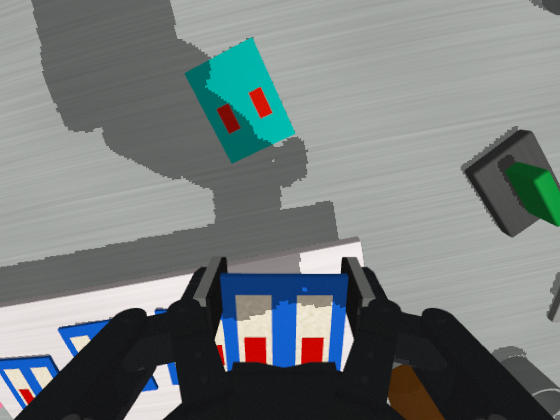

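```bash
cat >> h.py <<'E'
def heldedge(c,im,tcp,dz=.009):
    """front edge mid of held plate in tool coordinates (forward = carrier local x)"""
    b=blue(im); b[:230]=0; cols=range(250,320,5); pts=[]
    for u in cols:
        v=np.where(b[:,u])[0]
        if len(v): pts.append((u,v[0]-.5))
    P=onplane(c,pts,tcp[2]+dz); return P,np.array(pts)
E
python3 - <<'E'
from h import *
c=bot.get_calibration("wrist"); im=cv2.imread("pics/w7.png")[:,:,::-1].copy()
s=bot.get_state();P,q=heldedge(c,im,s['position'])
M=R.from_quat(s['tcp_rot'],scalar_first=True).as_matrix()
print(q[[0,-1]],((P-s['position'])@M*1000).round(1)[[0,6,-1]])
E
```

```text
[[250.  273.5]
 [315.  273.5]] [[-15.   -9.    9. ]
 [ -1.3  -9.    9. ]
 [ 14.7  -9.    9. ]]
```

```bash
cat >> h.py <<'E'
SX,SY,SYAW=.6115,.2672,np.radians(-13.8)
def place(n,off,dx=0,dy=0):
    """n-th plate (0..), off = distance TCP->plate centre along local x; dx,dy local correction"""
    lx=-off+dx
    x=SX+lx*np.cos(SYAW)-dy*np.sin(SYAW); y=SY+lx*np.sin(SYAW)+dy*np.cos(SYAW)
    q=Q(np.pi+SYAW)
    zt=.0395+.003*n
    bot.move_to(np.array([x,y,.14]),q)
    bot.movel(np.array([x,y,zt+.012]),vel=.15)
    hit=bot.movel(np.array([x,y,zt+.0003]),vel=.03,threshold=5); st("placed hit=%s"%hit)
    return x,y,q,hit
E
python3 - <<'E'
from h import *
x,y,q,hit=place(0,.032)
bot.grip(.072); st()
bot.movel(np.array([x,y,.14]),vel=.15)
bot.move_to(np.array([.655,.21,.27]),Q(np.pi))
c=bot.get_calibration("wrist"); im=bot.camera("wrist"); save(im,"w8.png",(250,50,420,210),3); print(plates(c,im,.048)); st()
import pickle; pickle.dump((c,im),open("w8.pkl","wb"))
E
```

```text
placed hit=True [-0.57 -0.13  5.61] [0.5806 0.2749 0.0398] w 0.0589 t 21.67
 [-0.53 -0.38  0.38] [0.5794 0.2745 0.0384] w 0.0722 t 21.95
[(881.3, 291.6, 131.3, 81.0, 1.9, (312, 292, 56, 73)), (880.9, -181.7, 162.3, 74.4, -20.2, (0, 288, 51, 71)), (612.3, 267.5, 80.3, 60.7, -13.9, (300, 99, 69, 81))]
 [-0.34 -0.53 -0.49] [0.6537 0.2106 0.2673] w 0.0719 t 23.52
```

View pics/w8.png

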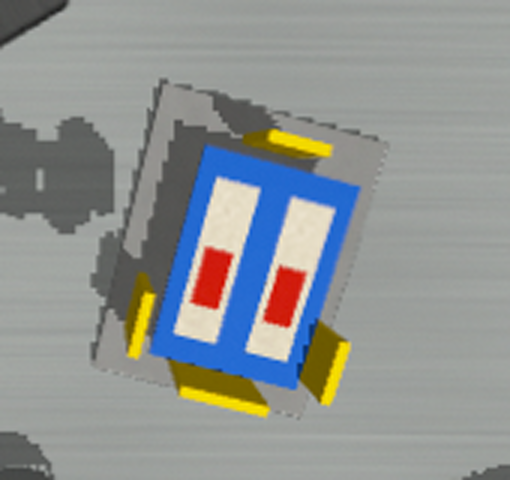

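```bash
cat >> h.py <<'E'
def pull(cx,cy,yaw,tx,xp=.010,lat=0.,view=True,name="w"):
    psi=np.pi
    px=cx+xp*np.cos(yaw); py=cy+xp*np.sin(yaw)+lat
    bot.grip(0.0)
    bot.move_to(np.array([px,py,.095]),Q(psi))
    hit=bot.movel(np.array([px,py,.066]),vel=.03,threshold=5); s=st("touch %s"%hit)
    if not hit: return
    z=s['position'][2]-.0001
    bot.movel(np.array([px+tx-cx,py,z]),vel=.06); s=st("dragged")
    p=s['position']
    bot.movel(np.array([p[0],p[1],.10]),vel=.1)
    bot.move_to(np.array([.56,cy,.19]),Q(np.pi))
    c=bot.get_calibration("wrist"); im=bot.camera("wrist"); save(im,name)
    for r in plates(c,im): print(r)
    # edge line: pale shelf rows
    g=im.min(2); st("look"); return c,im
E
python3 - <<'E'
from h import *
pull(.5623,-.1416,np.radians(-8.8),.500,lat=.005,name="w9.png")
E
```

```text
touch True [-0.8   0.35  6.01] [ 0.572  -0.1379  0.0771] w 0.0003 t 26.31
dragged [-0.67  0.01  7.2 ] [ 0.5094 -0.1381  0.0771] w 0.0001 t 27.49
(588.3, -309.6, 80.5, 60.9, -2.8, (67, 186, 74, 82))
(561.3, -223.7, 79.9, 60.2, 1.1, (153, 156, 76, 86))
(500.0, -142.1, 80.3, 60.4, -7.7, (243, 75, 84, 107))
look [-0.35  0.56 -0.36] [ 0.5591 -0.1413  0.1886] w -0.0 t 28.42
```

View pics/w9.png

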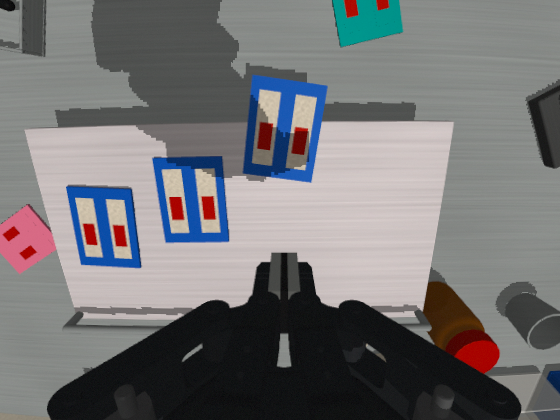

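```bash
cat >> h.py <<'E'
def take(cx,cy,yaw,n,lx=-.031,name="h.png",dx=0,dy=0):
    hit,x,y,psi=grasp(cx,cy,yaw,lx)
    if hit:
        bot.movel(np.array([x,y,.11]),vel=.1); return
    bot.grip(.05,20); st("grip")
    bot.movel(np.array([x,y,.14]),vel=.12)
    c=bot.get_calibration("wrist"); im=bot.camera("wrist"); save(im,name)
    s=st("lift"); P,q=heldedge(c,im,s['position']); M=R.from_quat(s['tcp_rot'],scalar_first=True).as_matrix()
    L=(P-s['position'])@M; print("edge",(L*1000).round(1)[[0,6,-1]])
    if s['grip_width']<.055: print("LOST"); return
    off=.040-L[:,2].mean()+.0005; print("off",off)
    x,y,q,hit=place(n,off,dx,dy)
    bot.grip(.072); s=st("rel")
    bot.movel(np.array([x,y,.14]),vel=.15)
    bot.grip(0.)
    bot.move_to(np.array([.655,.21,.27]),Q(np.pi))
    c=bot.get_calibration("wrist"); im=bot.camera("wrist"); save(im,"p"+name,(0,0,420,210),1.9); st()
    for r in plates(c,im,.048+.003*n): print(r)
E
python3 - <<'E'
from h import *
take(.5000,-.1421,np.radians(-7.7),1,name="h2.png",dx=-.0005)
E
```

```text
down hit=False [ 0.24 -0.35  0.11] [ 0.4697 -0.1381  0.0544] w 0.0698 t 30.72
grip [-0.67 -0.39  1.36] [ 0.4698 -0.1382  0.0545] w 0.0592 t 30.96
lift [-0.18  0.44 -0.5 ] [ 0.4685 -0.1376  0.139 ] w 0.0597 t 31.88
edge [[-15.1  -9.   10.7]
 [ -1.4  -9.   10.7]
 [ 14.6  -9.   10.7]]
off 0.029773526703723033
placed hit=True [-0.65 -0.62  5.76] [0.5828 0.2743 0.0545] w 0.0591 t 34.38
rel [-0.18  0.65 -0.41] [0.5818 0.2743 0.0531] w 0.0724 t 34.66
 [-0.05 -0.24 -0.64] [0.6539 0.2106 0.2681] w -0.0002 t 36.8
(840.6, 34.4, 167.2, 65.6, -57.6, (123, 291, 94, 55))
(878.3, -179.0, 161.3, 74.0, -20.3, (0, 287, 51, 71))
(612.7, 267.9, 80.5, 62.3, -14.5, (300, 98, 71, 82))
```

View pics/ph2.png

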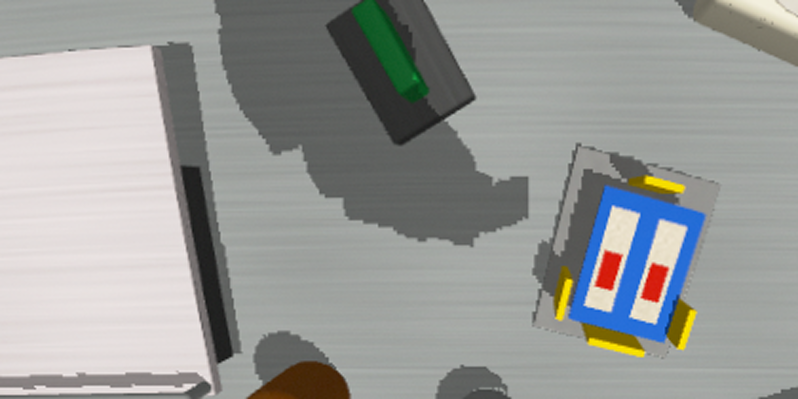

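Run:
```python
from h import *
im=bot.camera("wrist"); save(im,"z2.png",(285,70,390,195),5)
im=bot.camera("side"); save(im,"z2s.png",(120,215,220,295),5)
```

```text
(no output)
```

View pics/z2.png

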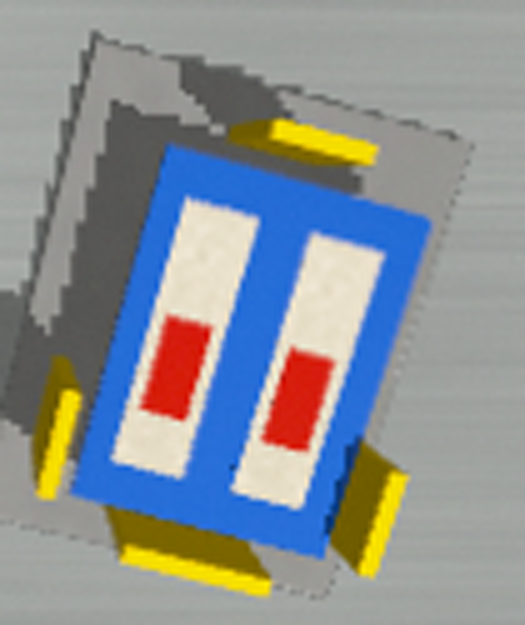

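View pics/z2s.png

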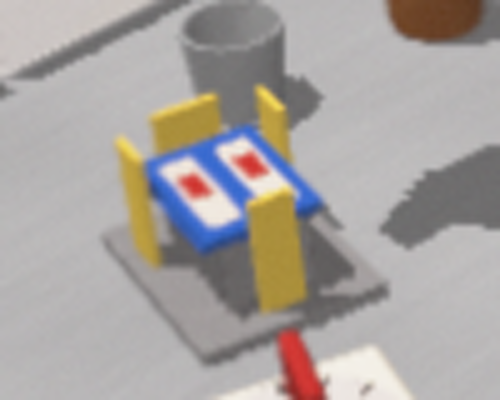

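```bash
sed -i 's/    hit=bot.movel(np.array(\[x,y,zt+.0003\]),vel=.03,threshold=5)/    bot.sleep(.2)\n    hit=bot.movel(np.array([x,y,zt+.0003]),vel=.02,threshold=6)/' h.py
python3 - <<'E'
from h import *
c,im=pull(.5613,-.2237,np.radians(1.1),.500,lat=.0005,name="w10.png")
r=min(plates(c,im),key=lambda r:r[0])
if r[0]>480 and abs(r[2]-80)<1.5 and abs(r[3]-60)<1.5 and abs(r[0]-500)<3: take(r[0]/1000,r[1]/1000,np.radians(r[4]),2,name="h3.png",dx=-.0007)
E
```

```text
touch True [-0.95  0.44  5.93] [ 0.5712 -0.2228  0.0771] w -0.0001 t 39.49
dragged [-0.28  1.49  7.94] [ 0.5094 -0.223   0.0771] w 0.0002 t 40.66
(588.1, -309.8, 80.7, 60.1, -2.7, (155, 186, 69, 82))
(499.7, -223.8, 80.4, 60.0, 0.9, (245, 79, 76, 100))
look [-0.27 -0.46 -0.24] [ 0.5592 -0.2233  0.1886] w 0.0 t 41.58
down hit=False [0.34 0.45 0.34] [ 0.469  -0.2245  0.0543] w 0.0696 t 43.89
grip [-0.13  0.1   1.41] [ 0.4691 -0.2245  0.0545] w 0.059 t 44.13
lift [0.29 1.73 0.13] [ 0.468  -0.2238  0.139 ] w 0.0591 t 45.05
edge [[-15.3  -9.   10.7]
 [ -1.6  -9.   10.7]
 [ 14.4  -9.   10.7]]
off 0.029812882164325805
placed hit=True [ 0.1  -1.5   5.25] [0.5825 0.2749 0.0575] w 0.0592 t 48.05
rel [-0.21 -0.01 -0.74] [0.5818 0.2749 0.0564] w 0.0719 t 48.33
 [-0.51  0.1  -1.16] [0.6539 0.2106 0.2681] w -0.0 t 50.45
(838.3, 35.9, 165.8, 65.1, -57.6, (123, 291, 94, 55))
(875.7, -175.7, 159.9, 73.4, -20.3, (0, 287, 51, 71))
(612.8, 268.1, 81.5, 62.2, -14.6, (300, 97, 72, 84))
```

View pics/ph3.png

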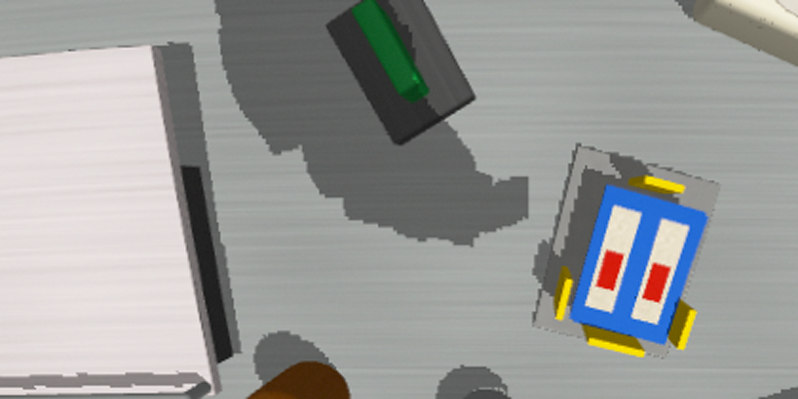

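View pics/w10.png

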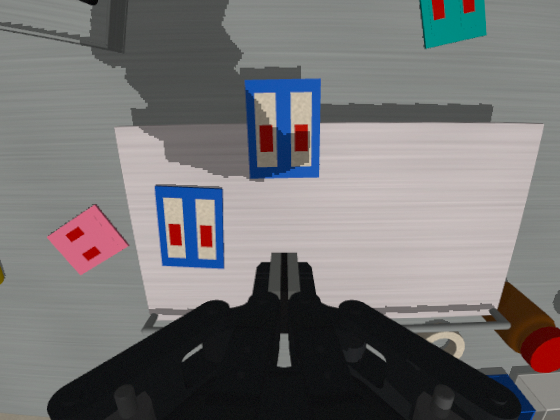

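```bash
python3 - <<'E'
from h import *
im=bot.camera("wrist"); save(im,"z3.png",(285,70,390,195),4)
im=bot.camera("side"); save(im,"z3s.png",(120,215,220,295),5)
E
python3 -c "
import cv2,numpy as np
a=cv2.imread('pics/z3.png');b=cv2.imread('pics/z3s.png')[:, :375];b=cv2.resize(b,(375,500))
cv2.imwrite('pics/z3b.png',np.hstack([a,b]))"
```

```text
(no output)
```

View pics/z3b.png

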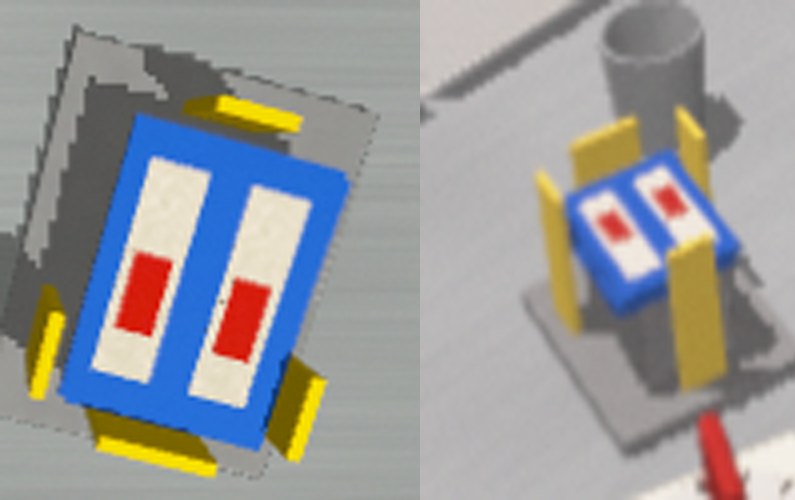

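```bash
sed -i 's/    hit,x,y,psi=grasp(cx,cy,yaw,lx)/    hit,x,y,psi=grasp(cx,cy,yaw,lx,z=.0625)/; s/zt=.0395+.003\*n/zt=.0475+.003*n/; s/+.0005; print("off"/+.0018; print("off"/' h.py
sed -i 's/heldedge(c,im,s\[.position.\]);/heldedge(c,im,s["position"],.0005);/' h.py; grep -n "heldedge\|zt=\|z=.0625\|0018" h.py
python3 - <<'E'
from h import *
c,im=pull(.5881,-.3098,np.radians(-2.7),.5005,lat=.001,name="w11.png")
r=min(plates(c,im),key=lambda r:r[0])
if r[0]>480 and abs(r[2]-80)<1.5 and abs(r[3]-60)<1.5 and abs(r[0]-500.5)<3: take(r[0]/1000,r[1]/1000,np.radians(r[4]),3,name="h4.png",dx=0)
E
```

```text
58:def heldedge(c,im,tcp,dz=.009):
71:    zt=.0475+.003*n
94:    hit,x,y,psi=grasp(cx,cy,yaw,lx,z=.0625)
100:    s=st("lift"); P,q=heldedge(c,im,s["position"],.0005); M=R.from_quat(s['tcp_rot'],scalar_first=True).as_matrix()
103:    off=.040-L[:,2].mean()+.0018; print("off",off)
touch True [-0.39 -0.15  4.89] [ 0.5979 -0.3091  0.0771] w -0.0001 t 53.39
dragged [0.81 0.07 6.82] [ 0.5104 -0.3093  0.0771] w -0.0002 t 54.99
(813.6, 5.9, 149.0, 72.7, 38.1, (489, 371, 71, 49))
(500.9, -310.0, 80.3, 59.8, -2.9, (247, 79, 77, 102))
look [ 0.04 -0.33 -1.44] [ 0.5593 -0.3093  0.1885] w -0.0001 t 55.92
down hit=False [-0.4   0.71  0.86] [ 0.4701 -0.3086  0.0628] w 0.0698 t 58.08
grip [-0.55  0.33  1.88] [ 0.4703 -0.3088  0.0631] w 0.0589 t 58.32
lift [ 0.26 -0.57 -0.34] [ 0.4693 -0.3079  0.1389] w 0.0589 t 59.17
edge [[-16.2  -0.5  10.5]
 [ -1.7  -0.5  10.5]
 [ 15.2  -0.5  10.5]]
off 0.03131244563774186
placed hit=True [ 0.34  0.13 -0.3 ] [0.5808 0.275  0.0606] w 0.0594 t 62.55
rel [ 0.24 -0.92  0.48] [0.5808 0.275  0.0609] w 0.0721 t 62.83
 [ 1.1  -0.8  -0.48] [0.6539 0.2106 0.2681] w -0.0002 t 64.92
(835.9, 37.5, 164.3, 64.5, -57.6, (123, 291, 94, 55))
(873.0, -172.3, 158.5, 72.7, -20.3, (0, 287, 51, 71))
(611.5, 268.1, 82.5, 61.7, -14.2, (301, 96, 71, 85))
```

View pics/ph4.png

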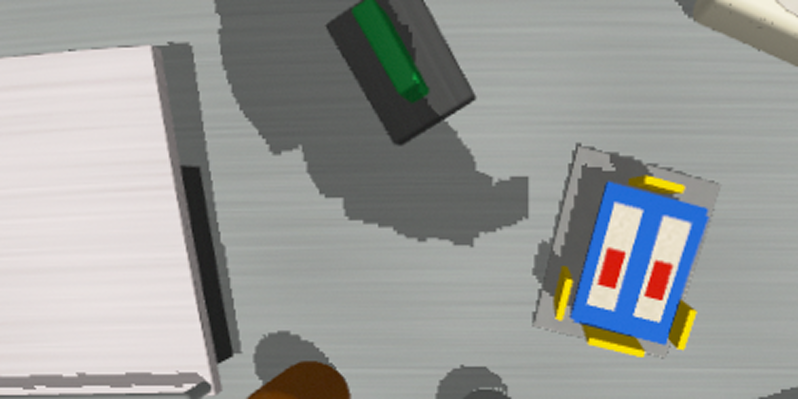

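View pics/h4.png

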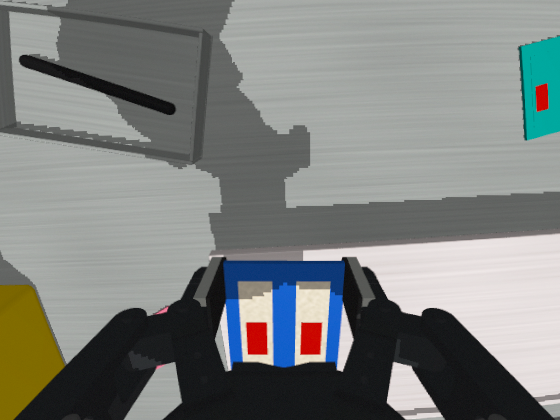

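Run:
```python
from h import *
im=bot.camera("wrist"); save(im,"z4.png",(285,70,390,195),4)
b=bot.camera("side"); save(b,"z4s.png",(120,215,220,295),5)
a=cv2.imread('pics/z4.png');b=cv2.imread('pics/z4s.png')[:, :375];b=cv2.resize(b,(375,500))
cv2.imwrite('pics/z4b.png',np.hstack([a,b]))
c=bot.get_calibration("wrist")
h=cv2.cvtColor(im,cv2.COLOR_RGB2HSV); w=((im.min(2)>190)*255).astype(np.uint8)
r=cv2.inRange(h,(0,150,80),(8,255,255)); n,l,s,ce=cv2.connectedComponentsWithStats(r[70:195,285:390].copy())
for i in range(1,n):
  if s[i,4]>40: print(onplane(c,ce[i]+[285,70],.057).round(4))
```

```text
[[0.6119 0.2528 0.057 ]]
[[0.6191 0.2809 0.057 ]]
```

View pics/z4b.png

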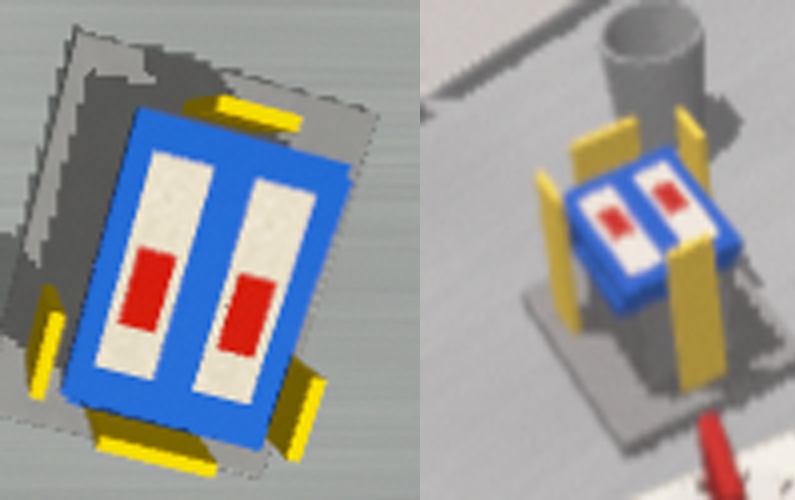

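Run:
```python
from h import *
bot.move_to(np.array([.585,.155,.24]),Q(np.pi))
s=st(); c=bot.get_calibration("wrist"); im=bot.camera("wrist"); save(im,"w12.png")
import pickle; pickle.dump((c,im),open("w12.pkl","wb"))
save(im,"w12c.png",(200,20,420,200),3.5)
```

```text
[-0.45 -0.7   0.43] [0.5831 0.1551 0.2391] w -0.0001 t 65.5
```

View pics/w12.png

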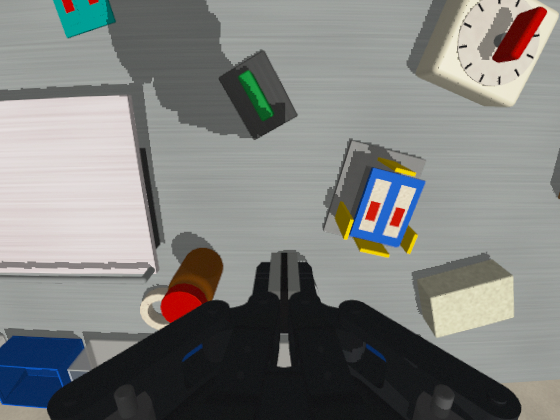

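```bash
cat >> h.py <<'E'
def weight(c,im,zb=0.,name=None,roi=None):
    h=cv2.cvtColor(im,cv2.COLOR_RGB2HSV); g=cv2.inRange(h,(45,100,30),(80,255,255))
    if roi: m=np.zeros_like(g); m[roi[1]:roi[3],roi[0]:roi[2]]=1; g*=m
    V=h[:,:,2][g>0]; 
    n,l,s,ce=cv2.connectedComponentsWithStats(g); i=1+np.argmax(s[1:,4]); g=((l==i)*255).astype(np.uint8)
    V=h[:,:,2][g>0]; t=cv2.threshold(V.reshape(-1,1),0,255,cv2.THRESH_OTSU)[0]
    top=((g>0)&(h[:,:,2]>t)).astype(np.uint8)*255
    top=cv2.morphologyEx(top,cv2.MORPH_OPEN,np.ones((2,2)))
    for m,z,nm in ((g,.05,"all"),(top,.05,"top")):
        cs,_=cv2.findContours(m,cv2.RETR_EXTERNAL,cv2.CHAIN_APPROX_NONE); k=max(cs,key=cv2.contourArea)
        P=onplane(c,k[:,0].astype(float),zb+z)[:,:2]; (cx,cy),(w,hh),a=cv2.minAreaRect((P*1000).astype(np.float32))
        if w<hh: w,hh,a=hh,w,a+90
        print(nm,t,round(cx,1),round(cy,1),round(w,1),round(hh,1),round((a+90)%180-90,1))
E
python3 - <<'E'
from h import *
import pickle
c,im=pickle.load(open("w12.pkl","rb")); weight(c,im)
E
```

```text
all 114.0 493.3 127.6 50.2 15.6 28.6
top 114.0 491.9 128.7 44.0 9.7 30.1
```

View pics/w12c.png

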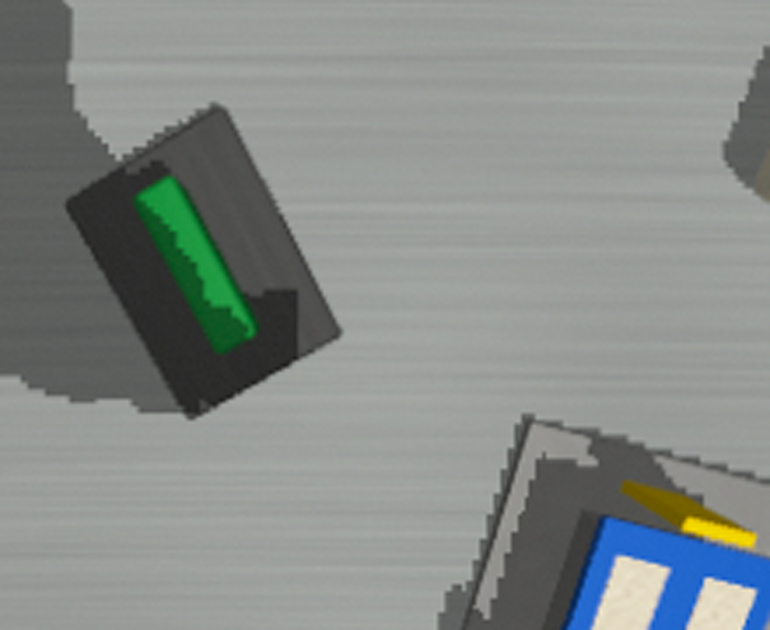

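Run:
```python
from h import *
import pickle
c,im=pickle.load(open("w12.pkl","rb"))
P=onplane(c,np.array([(220,105),(340,332),(195,415),(68,203)])/3.5+[200,20],.016)[:,:2]; print(P.round(4),P.mean(0))
d=(P[1]-P[0])+(P[2]-P[3]); print(np.degrees(np.arctan2(d[1],d[0])))
sc=bot.camera("scene"); save(sc,"s3.png",(200,140,480,350),2.7)
weight(bot.get_calibration("scene"),sc)
```

```text
[[0.4465 0.1332]
 [0.5133 0.1704]
 [0.5396 0.1232]
 [0.4743 0.0854]] [0.49344128 0.12808907]
29.568267657064766
all 35.0 -427.1 203.4 583.6 179.8 25.0
top 35.0 -232.8 258.5 158.2 84.3 67.3
```

View pics/s3.png

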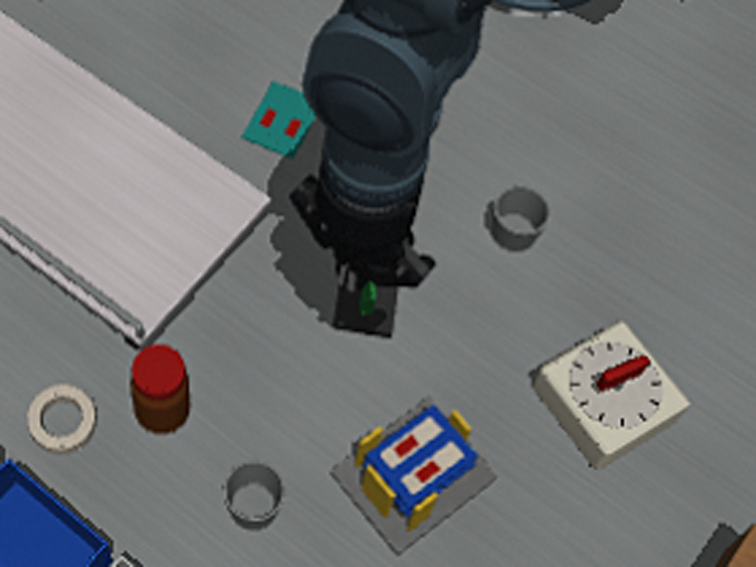

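Run:
```python
from h import *
yaw=np.radians(29); q=Q(np.pi+yaw); x,y=.4934,.128
bot.grip(.05)
bot.move_to(np.array([x,y,.10]),q); st()
bot.sleep(.1)
hit=bot.movel(np.array([x,y,.035]),vel=.06,threshold=8); st("down %s"%hit)
if hit: bot.movel(np.array([x,y,.1]),vel=.1)
else:
    bot.grip(0.,70); st("grip")
    bot.movel(np.array([x,y,.075]),vel=.06); st("lift"); bot.movel(np.array([x,y,.16]),vel=.12)
    c=bot.get_calibration("wrist"); im=bot.camera("wrist"); save(im,"w13.png"); st("up")
    import pickle; pickle.dump((c,im),open("w13.pkl","wb"))
```

```text
[ 1.33 -0.55  0.01] [0.495  0.1282 0.1011] w 0.0499 t 66.85
down False [ 0.63 -0.75  0.77] [0.4938 0.1281 0.0354] w 0.0499 t 68.18
grip [-0.32 -1.11  3.69] [0.4938 0.128  0.0354] w 0.0132 t 68.6
lift [ 0.16  0.16 -4.01] [0.4932 0.128  0.0749] w 0.0127 t 69.42
up [ 0.78  0.03 -4.2 ] [0.4925 0.1279 0.1589] w 0.0132 t 70.33
```

View pics/w13.png

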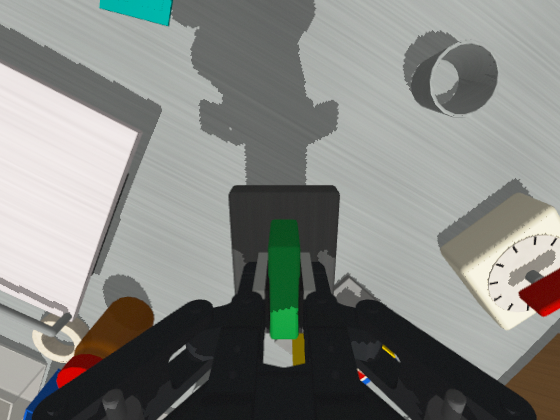

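Run:
```python
from h import *
import pickle
c,im=pickle.load(open("w13.pkl","rb")); s=bot.get_state(); M=R.from_quat(s['tcp_rot'],scalar_first=True).as_matrix()
g=im[170:215,284].astype(int).mean(1); print(g.round())
P=onplane(c,[(232,187),(284.5,187),(337,187)],.1589-.035+.0155); print(((P-s['position'])@M*1000).round(1))
P=onplane(c,[(284.5,221)],.1589-.035+.05); print(((P-s['position'])@M*1000).round(1))
```

```text
[106. 107. 106. 102. 104. 106. 102. 104. 105. 104. 104. 105. 104. 104.
 100.  56.  42.  39.  41.  43.  42.  42.  47.  50.  52.  50.  52.  50.
  50.  49.  52.  50.  50.  50.  50.  52.  51.  51.  50.  51.  49.  49.
  51.  49.  49.]
[[-26.7  19.5  41.7]
 [  0.1  19.6  41.6]
 [ 27.   19.6  41.6]]
[[  0.  -15.   36.9]]
```

Run:
```python
from h import *
q=Q(np.pi+np.radians(-14.2)); x,y=.6128,.2678
bot.move_to(np.array([x,y,.17]),q); st()
bot.movel(np.array([x,y,.100]),vel=.1); bot.sleep(.3); s=st()
p=s['position']; x2=x+(x-p[0]); y2=y+(y-p[1]); print((p[:2]-[x,y])*1000)
hit=bot.movel(np.array([x2,y2,.0905]),vel=.015,threshold=3); st("down %s"%hit)
bot.sleep(.2); st()
c=bot.get_calibration("wrist"); im=bot.camera("wrist"); save(im,"w14.png")
b=bot.camera("side"); save(b,"s14.png",(110,195,230,295),5)
```

```text
[-0.39 -0.01 -3.49] [0.612  0.2672 0.1689] w 0.0134 t 71.22
 [ 0.09 -0.37 -4.98] [0.6132 0.268  0.1006] w 0.0127 t 72.38
[0.40168671 0.16613596]
down True [ 0.45 -0.32  6.03] [0.6125 0.2677 0.0925] w 0.0129 t 72.89
 [0.89 0.03 6.17] [0.6125 0.2677 0.0924] w 0.0126 t 73.09
```

View pics/w14.png

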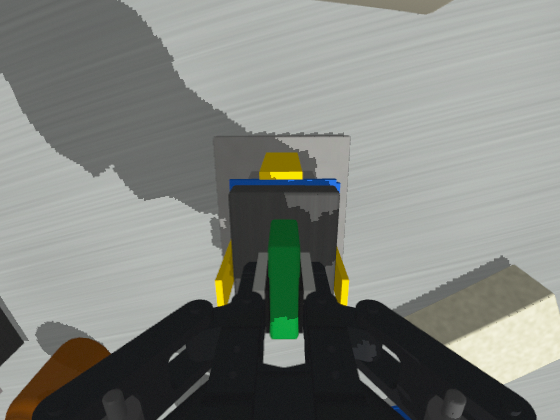

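View pics/s14.png

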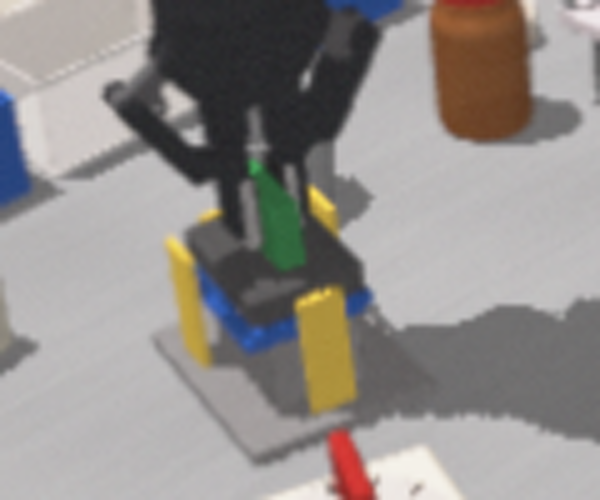

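Run:
```python
from h import *
bot.grip(.035); s=st("rel"); p=s['position']
bot.movel(np.array([p[0],p[1],.16]),vel=.12)
# key look: TCP farther out in x than timer so timer at top of view
bot.move_to(np.array([.545,.345,.25]),Q(np.pi)); st()
c=bot.get_calibration("wrist"); im=bot.camera("wrist"); save(im,"w15.png")
import pickle; pickle.dump((c,im),open("w15.pkl","wb"))
save(im,"w15k.png",(180,0,430,200),3)
weight(c,im,zb=.057,roi=(150,90,330,300))
```

```text
rel [-0.54 -0.37 -0.41] [0.6105 0.267  0.09  ] w 0.0346 t 73.53
 [0.3  0.33 0.36] [0.5451 0.3445 0.2487] w 0.0348 t 74.87
all 106.0 604.6 271.4 63.3 17.0 -14.1
top 106.0 612.7 269.5 48.5 13.2 -14.4
```

View pics/w15.png

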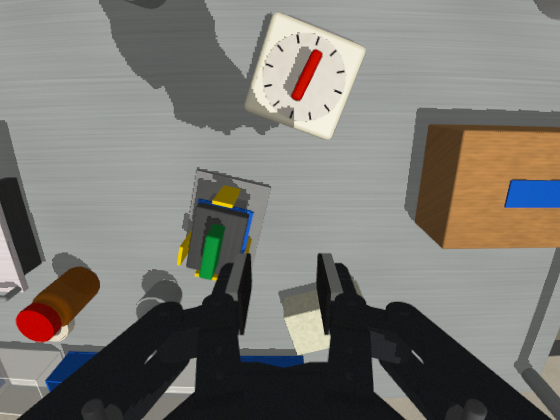

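View pics/w15k.png

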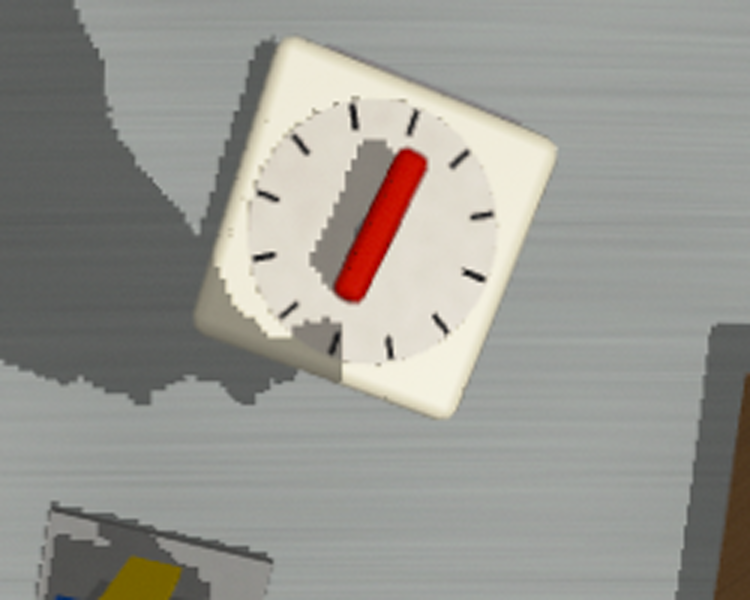

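```bash
cat >> h.py <<'E'
def keypose(c,im,roi):
    h=cv2.cvtColor(im,cv2.COLOR_RGB2HSV); r=cv2.inRange(h,(0,150,60),(8,255,255))|cv2.inRange(h,(172,150,60),(180,255,255))
    m=np.zeros_like(r); m[roi[1]:roi[3],roi[0]:roi[2]]=1; r*=m
    cs,_=cv2.findContours(r,cv2.RETR_EXTERNAL,cv2.CHAIN_APPROX_NONE); k=max(cs,key=cv2.contourArea)
    P=onplane(c,k[:,0].astype(float),.092)[:,:2]; (cx,cy),(w,hh),a=cv2.minAreaRect((P*1000).astype(np.float32))
    if w<hh: w,hh,a=hh,w,a+90
    return round(cx,1),round(cy,1),round(w,1),round(hh,1),round((a+90)%180-90,1)
E
python3 - <<'E'
from h import *
import pickle
c,im=pickle.load(open("w15.pkl","rb"))
print(keypose(c,im,(240,0,400,140)))
P=onplane(c,np.array([(285,37),(558,145),(452,418),(195,325)])/3.+[180,0],.047); print(P.round(4),P.mean(0))
E=onplane(c,np.array([(248,235),(497,230),(385,98),(365,365)])/3.+[180,0],.05); print(E.round(4))
E
```

```text
(439.4, 364.3, 44.9, 9.6, -25.5)
[[0.3784 0.3362 0.047 ]
 [0.4101 0.4267 0.047 ]
 [0.5004 0.3953 0.047 ]
 [0.4682 0.304  0.047 ]] [0.43927929 0.3655558  0.047     ]
[[0.439  0.3234 0.05  ]
 [0.4372 0.4072 0.05  ]
 [0.397  0.3686 0.05  ]
 [0.4817 0.3635 0.05  ]]
```

Run:
```python
from h import *
x,y=.4393,.3648; psi=np.radians(-25.5)
bot.grip(.04)
bot.move_to(np.array([x,y,.13]),Q(psi)); st()
print(bot.get_state()['joint_pos'].round(3))
bot.sleep(.1)
hit=bot.movel(np.array([x,y,.071]),vel=.06,threshold=6); st("down %s"%hit)
if not hit:
    bot.grip(0.,60); s=bot.get_state(); st("grip"); print(s['torque'].round(3))
    q=np.array(bot.inverse_kinematics(np.array([x,y,.071]),Q(psi))); print(q.round(3))
    for i in range(5):
        q[5]+=.3; bot.move_j(q); s=bot.get_state(); print(s['joint_pos'][5].round(3),s['torque'].round(3),s['joint_torque'][5].round(3),s['ft_force'].round(1),round(s['t'],2))
```

```text
[0.64 0.55 0.2 ] [0.4396 0.3649 0.1302] w 0.04 t 77.34
[ 0.582  0.427 -0.149  0.994 -0.    -2.114]
down False [-0.4   0.43 -0.46] [0.4397 0.3651 0.0715] w 0.0398 t 78.58
grip [-0.82 -3.67  5.17] [0.4392 0.3641 0.0716] w 0.0093 t 78.95
[-0.626  0.311 -0.005]
[ 0.582  0.479 -0.233  0.858  0.    -2.115]
-1.814 [-0.793  0.306 -0.096] -0.043 [-2.3 -4.2  5.7] 79.34
-1.514 [-0.848  0.436 -0.055] -0.04 [-2.7 -5.4  6.4] 79.73
-1.214 [-0.894  0.552 -0.051] -0.037 [-2.9 -4.9  7.2] 80.12
-0.914 [-0.941  0.721 -0.104] -0.035 [-3.4 -5.9  8.3] 80.52
-0.614 [-0.881  0.732 -0.092] -0.033 [-4.8 -4.8  8.6] 80.91
```

```bash
cat > key.py <<'E'
from h import *
def regrip_and_turn(psi_grip,n,step=.3,x=.4393,y=.3648,tmax=.3,look=None):
    bot.grip(.04)
    bot.movel(np.array([x,y,.125]),vel=.15)
    if look:
        c=bot.get_calibration("wrist"); im=bot.camera("wrist"); save(im,look);
E
python3 - <<'E'
from h import *
x,y=.4393,.3648
bot.grip(.04); 
p=bot.get_state()['position']
bot.movel(np.array([x,y,.125]),vel=.15); s=st("up"); print(s['joint_pos'][5])
c=bot.get_calibration("wrist"); im=bot.camera("wrist"); save(im,"k1.png")
print(keypose(c,im,(180,150,400,420)))
E
```

```text
up [ 0.36  0.14 -0.15] [0.4394 0.3649 0.1248] w 0.0397 t 81.82
-0.6146511616607894
(437.0, 360.0, 52.2, 9.1, 68.2)
```

View pics/k1.png

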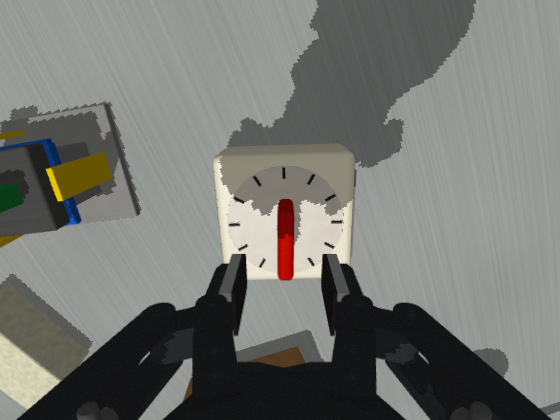

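```bash
cat > key.py <<'E'
from h import *
def turn(j6,n,step,x=.4393,y=.3648,tmax=.25,look=None):
    """grip key with current arm j6 (at above), turn n steps, release, up"""
    s=bot.get_state(); psi=None
    M=R.from_quat(s['tcp_rot'],scalar_first=True).as_matrix(); psi=np.arctan2(M[1,2],M[0,2])
    bot.sleep(.1)
    hit=bot.movel(np.array([x,y,.071]),Q(psi),vel=.1,threshold=7)
    if hit: st("HIT"); return
    bot.grip(0.,60); s0=bot.get_state(); print("grip",round(s0['grip_width'],4),s0['torque'].round(3))
    q=np.array(bot.inverse_kinematics(np.array([x,y,.071]),Q(psi)))
    for i in range(n):
        q[5]+=step; bot.move_j(q); s=bot.get_state(); print(s['joint_pos'][5].round(3),q[5].round(3),s['torque'].round(3),s['joint_torque'][5].round(3),s['ft_force'].round(1),round(s['grip_width'],4),round(s['t'],2))
        if abs(s['joint_torque'][5])>tmax or abs(s['torque'][2])>.4: print("STOP"); break
    bot.sleep(.1)
    bot.grip(.04)
    bot.movel(np.array([x,y,.125]),vel=.15); s=st("up")
    c=bot.get_calibration("wrist"); im=bot.camera("wrist"); save(im,look); print(keypose(c,im,(180,150,400,420)))
E
python3 - <<'E'
from key import *
turn(None,5,.3,look="k2.png")
E
```

```text
grip 0.0096 [ 0.27   0.736 -0.054]
-0.314 -0.315 [ 0.069  0.528 -0.063] -0.037 [-4.1  1.5  5.6] 0.0093 83.42
-0.014 -0.015 [-0.055  0.417 -0.084] -0.031 [-2.7 -1.1  5.3] 0.0096 83.82
0.286 0.285 [-0.216  0.364 -0.097] -0.026 [-2.  -0.7  5.6] 0.0092 84.21
0.586 0.585 [-0.465  0.35  -0.01 ] -0.02 [-2.2 -2.   6.8] 0.0094 84.6
0.886 0.885 [-0.694  0.453 -0.054] -0.015 [-2.5 -3.3  7.2] 0.009 84.99
up [ 0.51 -0.18 -0.29] [0.4394 0.3649 0.1248] w 0.0403 t 86.0
(434.4, 366.4, 52.2, 9.2, -17.9)
```

View pics/k2.png

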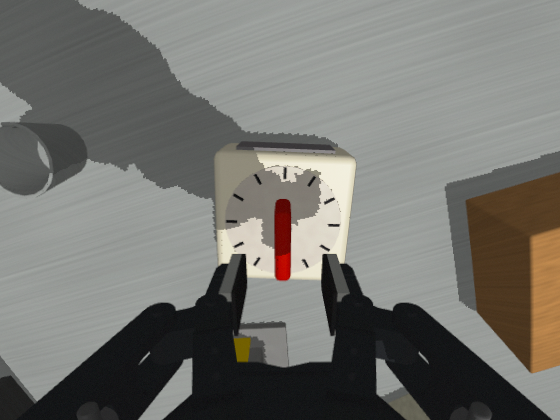

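Run:
```python
from key import *
turn(None,12,.13,tmax=.3,look="k3.png")
```

```text
grip 0.009 [-0.723  0.211 -0.033]
1.016 1.015 [-0.774  0.25  -0.07 ] 0.028 [-0.8 -4.1  5.8] 0.0091 87.47
1.146 1.145 [-0.835  0.226  0.012] 0.03 [-1.9 -5.4  7. ] 0.0093 87.72
1.276 1.275 [-0.928  0.262 -0.069] 0.031 [-1.9 -5.6  6.7] 0.0091 87.97
1.406 1.405 [-1.013  0.412 -0.044] 0.033 [-1.4 -6.1  7. ] 0.0089 88.22
1.536 1.535 [-1.001  0.436 -0.08 ] 0.034 [-2.1 -5.3  7.2] 0.0093 88.47
1.666 1.665 [-1.078  0.461  0.031] 0.035 [-1.8 -6.5  8. ] 0.0091 88.72
1.796 1.795 [-1.134  0.57  -0.064] 0.037 [-2.7 -6.5  8.2] 0.0091 88.97
1.926 1.925 [-1.133  0.646 -0.014] 0.038 [-3.5 -7.2  8.9] 0.0091 89.22
2.056 2.055 [-1.168  0.655 -0.017] 0.039 [-4.1 -6.2  9. ] 0.0092 89.47
2.186 2.185 [-1.224  0.795 -0.035] 0.039 [-4.5 -5.2  9.9] 0.0092 89.72
2.313 2.315 [-1.274  0.725  1.073] 1.124 [-4.  -6.4  9.7] 0.009 89.97
STOP
up [-0.84 -0.1  -0.48] [0.4395 0.3649 0.1248] w 0.0401 t 90.97
(439.8, 369.7, 52.0, 9.5, 82.2)
```

View pics/k3.png

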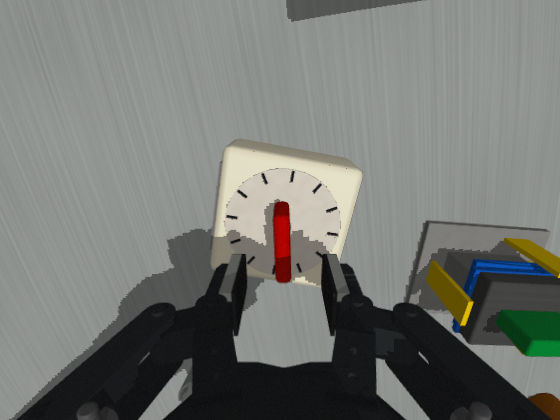

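Run:
```python
from key import *
turn(None,2,.025,tmax=.3,look="k4.png")
bot.movel(np.array([.4393,.3648,.2]),vel=.2)
bot.grip(0.)
bot.move_to(np.array([.655,.21,.27]),Q(np.pi)); st()
c=bot.get_calibration("wrist"); im=bot.camera("wrist"); save(im,"w16.png"); save(im,"w16c.png",(270,60,400,200),4)
weight(c,im,zb=.057,roi=(270,60,400,200)); print(plates(c,im,.057,400))
```

```text
grip 0.0095 [0.136 0.816 0.771]
2.337 2.34 [0.018 0.746 1.214] 1.238 [-3.5  0.5  5.5] 0.0095 92.45
STOP
up [ 0.55 -0.54 -0.39] [0.4395 0.3648 0.1248] w 0.0399 t 93.46
(439.9, 369.6, 52.1, 9.6, 82.1)
 [-0.21  0.14  0.42] [0.6548 0.2104 0.27  ] w 0.0002 t 96.34
all 117.0 610.9 265.3 49.8 19.5 -14.3
top 117.0 612.8 269.3 48.8 12.9 -14.4
[(824.0, 319.2, 133.0, 46.4, 72.7, (316, 290, 87, 34)), (836.1, 37.7, 164.6, 65.9, -57.6, (123, 290, 94, 56)), (873.3, -172.4, 159.4, 74.1, -20.3, (0, 286, 52, 71))]
```

View pics/w16c.png

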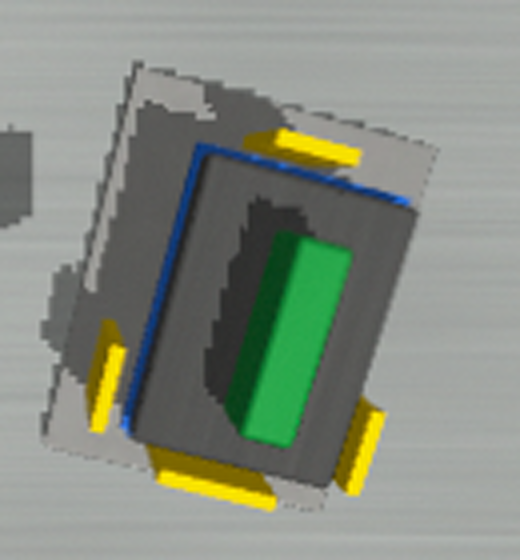

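Run:
```python
from h import *
bot.move_to(np.array([.40,-.25,.35]),Q(np.pi)); bot.sleep(.5); st()
im=bot.camera("scene"); save(im,"s9.png")
a=bot.camera("side"); save(a,"s9s.png",(50,180,320,350),2.9)
b=cv2.imread("pics/scene0.png")[:,:,::-1]
for n,(x0,y0,x1,y1) in dict(jar=(245,262,275,305),pot1=(278,305,310,340),pot2=(375,200,410,235),dish=(178,82,245,140),turq=(288,165,325,202),pink=(128,152,170,185)).items():
    print(n,np.abs(im[y0:y1,x0:x1].astype(int)-b[y0:y1,x0:x1]).mean().round(1))
```

```text
[-0.47  0.61 -0.17] [ 0.4001 -0.25    0.35  ] w -0.0 t 98.82
jar 2.0
pot1 2.3
pot2 2.2
dish 5.5
turq 2.2
pink 2.4
```

View pics/s9.png

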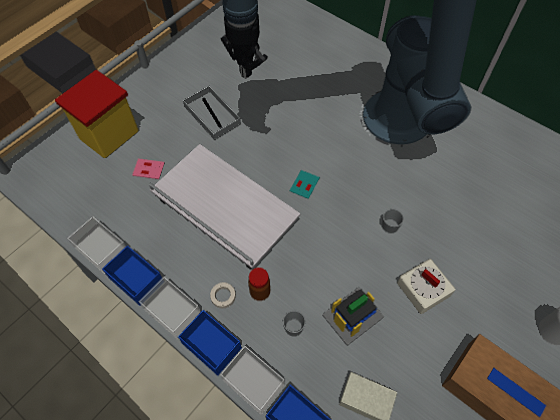

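View pics/s9s.png

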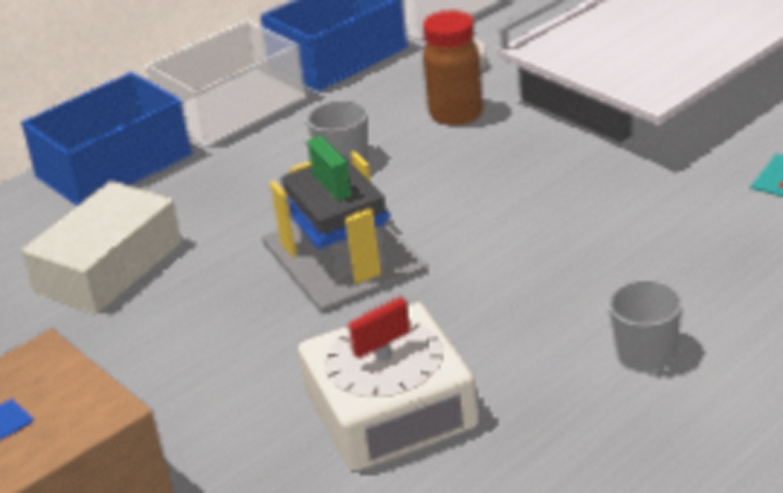

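The shelf is empty. The stack with the weight upright on it stands between the fences at scene (355,308), the key is wound, and the bystanders look unchanged; the dish's slightly larger difference is the arm's shadow. Handing in.

Run:
```python
from h import *
print(bot.hand_in());
```

```text
the job is handed in; nothing more can be done
None
```

I stacked all four blue carriers on the stand, set the press weight upright on the stack, then wound the key clockwise to its stop in three part turns. I handed in at about 99 s.

- **Stack:** the carriers lie flat between the fences, the union of their outlines 82.5 x 61.7 mm, so they are out of line with each other by about 2 mm. The fingertips met the edges of the plates below, so carriers 2 and 3 dropped about 12 mm and carrier 4 about 4 mm. All three still landed flat.
- **First carrier:** two attempts to straighten it on the shelf by twisting a pressed fingertip failed. I gripped it at its actual angle of about 11° instead.
- **Weight:** I re-measured it before gripping because it had moved about 3 cm from its first reading. It ended about 1 mm from the stack centre, 2 mm from the stand centre and within 1° of the stand's direction.
- **Key:** it turned about 4.4 rad. The stop showed as a torque rise from about 0.04 to over 1 Nm, and a short second grip met the same stop. The key stayed put after I let go.
- **Bystanders:** compared with the first scene picture, the jar, pots and dish look unmoved, and so do the pink and turquoise look-alikes. The dish differed slightly more than the rest, which I put down to the arm's shadow.

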